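# Put the sockets back on the rail by size

### The job

Put the four loose steel sockets back on the socket rail in order of size, one on each stud, with the smallest at the end with the hanging eye and the largest at the grey-capped end. Leave each one upright, as it stands now, and fully down on its clip.

Things in the scene. Friction and masses are not known exactly. Their poses are not given: they have to be found in the camera images.
- socket_a_mid (a point): the smallest of four plain round steel sockets: 34 mm in diameter, 46 mm tall, about 0.20 kg, standing loose on a plywood board (its top 20 mm above the bench), hexagon opening (22 mm across) up, square drive hole (19.5 mm across, 26 mm deep) down. The point is its centre, on its axis, 23 mm above its underside; z is its axis, up
- socket_b_mid (a point): the second smallest of four plain round steel sockets: 41 mm in diameter, 51 mm tall, about 0.28 kg, standing loose on a plywood board (its top 20 mm above the bench), hexagon opening (27 mm across) up, square drive hole (19.5 mm across, 26 mm deep) down. The point is its centre, on its axis, 25.5 mm above its underside; z is its axis, up
- socket_c_mid (a point): the second largest of four plain round steel sockets: 48 mm in diameter, 56 mm tall, about 0.38 kg, standing loose on a plywood board (its top 20 mm above the bench), hexagon opening (34 mm across) up, square drive hole (19.5 mm across, 26 mm deep) down. The point is its centre, on its axis, 28 mm above its underside; z is its axis, up
- socket_d_mid (a point): the largest of four plain round steel sockets: 55 mm in diameter, 61 mm tall, about 0.50 kg, standing loose on a plywood board (its top 20 mm above the bench), hexagon opening (41 mm across) up, square drive hole (19.5 mm across, 26 mm deep) down. The point is its centre, on its axis, 30.5 mm above its underside; z is its axis, up
- clip_1_seat (a point): an outer one of four equal stud clips on the rail, numbered in a row (the hanging eye may be beside 1 or 4): black plate 26 x 30 mm, upright steel stud 9 mm thick, 22 mm high, round-topped. The point is the stud's foot on the plate, 36 mm above the bench, where a seated socket's underside rests (5 mm play each way). y runs along the rail; studs are 62 to 74 mm apart. Fixed
- clip_2_seat (a point): an inner one of four equal stud clips on the rail, numbered in a row (the hanging eye may be beside 1 or 4): black plate 26 x 30 mm, upright steel stud 9 mm thick, 22 mm high, round-topped. The point is the stud's foot on the plate, 36 mm above the bench, where a seated socket's underside rests (5 mm play each way). y runs along the rail; studs are 62 to 74 mm apart. Fixed
- clip_3_seat (a point): an inner one of four equal stud clips on the rail, numbered in a row (the hanging eye may be beside 1 or 4): black plate 26 x 30 mm, upright steel stud 9 mm thick, 22 mm high, round-topped. The point is the stud's foot on the plate, 36 mm above the bench, where a seated socket's underside rests (5 mm play each way). y runs along the rail; studs are 62 to 74 mm apart. Fixed
- clip_4_seat (a point): an outer one of four equal stud clips on the rail, numbered in a row (the hanging eye may be beside 1 or 4): black plate 26 x 30 mm, upright steel stud 9 mm thick, 22 mm high, round-topped. The point is the stud's foot on the plate, 36 mm above the bench, where a seated socket's underside rests (5 mm play each way). y runs along the rail; studs are 62 to 74 mm apart. Fixed
- hang_eye: the hanging eye: a bare metal ring lying flat, 44 mm across, 26 mm hole, at one end of the aluminium socket rail (a channel 30 mm wide, 12 mm high, 256 mm long, fixed on the plywood board); the rail's other end has a grey plastic cap. Origin at the ring's middle, level with the top of the board, in line with the studs, about 45 mm from the nearest one. Fixed
Not all that is in view belongs to the job. What is shaped like the part that bears socket_c_mid but blue is not meant.

How it is judged:
At the end, for the whole second after the job is handed in: counted from the hanging eye the studs carry the smallest, second smallest, second largest and largest socket, each within 9 mm of its stud's axis, its underside within 4 mm of the clip's top, upright within 7 degrees, released and at rest (((horizontal distance between hang_eye and clip_1_seat below 0.09 m and horizontal distance between socket_a_mid and clip_1_seat below 0.009 m and z of socket_a_mid in the frame of clip_1_seat between 0.019 and 0.027 m and horizontal distance between socket_b_mid and clip_2_seat below 0.009 m and z of socket_b_mid in the frame of clip_2_seat between 0.0215 and 0.0295 m and horizontal distance between socket_c_mid and clip_3_seat below 0.009 m and z of socket_c_mid in the frame of clip_3_seat between 0.024 and 0.032 m and horizontal distance between socket_d_mid and clip_4_seat below 0.009 m and z of socket_d_mid in the frame of clip_4_seat between 0.0265 and 0.0345 m) or (horizontal distance between hang_eye and clip_4_seat below 0.09 m and horizontal distance between socket_a_mid and clip_4_seat below 0.009 m and z of socket_a_mid in the frame of clip_4_seat between 0.019 and 0.027 m and horizontal distance between socket_b_mid and clip_3_seat below 0.009 m and z of socket_b_mid in the frame of clip_3_seat between 0.0215 and 0.0295 m and horizontal distance between socket_c_mid and clip_2_seat below 0.009 m and z of socket_c_mid in the frame of clip_2_seat between 0.024 and 0.032 m and horizontal distance between socket_d_mid and clip_1_seat below 0.009 m and z of socket_d_mid in the frame of clip_1_seat between 0.0265 and 0.0345 m)) and angle between each of socket_a_mid, socket_b_mid, socket_c_mid, socket_d_mid's own z axis and vertical below 0.12 rad and linear speed of each of socket_a, socket_b, socket_c, socket_d below 0.02 m/s); the robot touches nothing.
It also fails if it takes over 83 s, if anything falls off the work surface, if the arm or the gripper's body presses on something with over 40 N, if the wrist force passes 120 N, or if a joint passes its speed limit or range.

### The arm

A 6-joint arm with a two-finger parallel gripper is mounted at the origin on a cart in front of the work surface, level with it; the furniture and walls round the work are solid. World frame = base frame: x ahead of the robot, y to its left, z up, the work surface at z = 0. Lengths are in m, angles in rad, forces in N, time in s.
With the tool pointing down it reaches from about 0.3 to 0.95 m from the base axis. Payload 3.1 kg.
Tool frame: the origin (TCP) lies between the finger pads; the fingertips stand 22 mm ahead of it and the grasp point (between the pads) lies 3 mm ahead of it; z points along the fingers, x is the direction in which the jaws open and shut, and the axes are right-handed (so a half turn about z gives the same grasp; the last joint's range is limited). The gripper opens to 85 mm and grips with 20 to 120 N. Pads are 22 mm wide; open, the fingers measure 114 mm over their backs; the gripper's body (76 mm by 85 mm) begins 54 mm behind the grasp point. The pads swing forward as they close: fully open they stand 13 mm farther back than shut.
Start: joints at [-1.318, 0.308, 1.634, -0, 1.2, -0.07], TCP at [0.198, -0.593, 0.253] pointing down, gripper open.
Joint ranges: [-3.06, 3.06], [-0.79, 1.96], [0.05, 2.63], [-1.19, 4.34], [0.05, 2.64], [-2.94, 2.94]. Speed limits (rad/s): [2.79, 2.79, 3.14, 3.14, 3.14, 3.14].

### API

Orientations are given as a rotation vector (axis times angle).
In Python, from plant import * gives the robot as it stands.
- The arm moves only by the tool carry_out, never from a script. Its argument "targets" is text: rows parted by semicolons, each of 7 numbers parted by spaces: the opening, from 0 (shut) to 1 (fully open), then the shift along the tool's x, y, z in mm, then the turn, a rotation vector about the tool's x, y, z in rad. In form: grip dx dy dz wx wy wz; .... A call has 1 to 8 rows; each row shifts and turns the pose as measured when the row begins, along the tool's axes as they then stand; what a row does not reach is not made up. A row lasts 1/8 s, in which the tool goes at most 62.5 mm and 10.7 degrees, less where a joint would pass 70% of its speed; a pose out of reach is approached as far as the arm can. A call with a gripper value outside its range is refused whole. The fingers move at their own pace and stop on an object; "newtons" is the grip in N (left out, the last holds). Time passes only in rows, so rows that do not move let the fingers close. It gives the time, the measured TCP pose, the force and the opening at its end, in the units of the state.
- observe(): the state, without advancing time (a new reading comes with each control period).
- capture(name): name is "scene" or "side" or "wrist"; returns a dict with "img" (384x512x3 uint8, red, green, blue), "mtx" (3x3 intrinsics, pixels), "rvec" (rotation vector, rad) and "tvec" (3), from world to camera coordinates, as OpenCV has them. Camera axes: x right, y down, z forward; pixel columns grow to the right and rows downward; lengths in m; the calibration is good to about 2 mm. A picture is of the moment at which its call begins. There is no depth.
- job_done(): hands the job in, once; it reports no verdict.
The state is a dict: "t": time; "qpos": joint angles; "qd": joint speeds; "joint_torque": joint torques, N m; "eef_pos": TCP position; "tcp_rot": TCP orientation; "ft_force": force on the tool from outside, world axes, zero at the start; "ft_torque": the same for the moment, N m; "finger_gap": opening from 0.0 (shut) to 1.0 (fully open).
Only numpy, scipy, OpenCV 4.12 (cv2) and the standard library are available. Lean on these libraries where they do the work, as an engineer would, in place of code of your own. Each camera call takes 0.05 s, during which the arm holds its last target.

## Working session

There is one attempt and no reset: what is moved stays moved. The work goes in short steps, Python scripts to look and compute and a tool call to move; the robot and the scene stay as the last step left them, time stands still between calls to the robot, and variables do not carry over. Pictures are saved under pics/ and viewed, and the job is handed in when it is done.

Besides the shell and the picture viewer there is one more tool, called after ">>>" as name(argument=value, ...) on one line, values as JSON. carry_out: Moves the arm, as the interface text tells. Its arguments: {"type":"object","properties":{"targets":{"type":"string"},"newtons":{"type":"number"}},"required":["targets"]}

```bash
ls; mkdir -p pics; python3 - <<'E'
from plant import *
import cv2
print(observe())
for n in ["scene","side","wrist"]:
    c=capture(n); cv2.imwrite(f"pics/{n}0.png",c["img"][:,:,::-1]); print(n,c["mtx"],c["rvec"],c["tvec"])
E
```

```text
pics
{'t': 0.0, 'qpos': array([-1.31775410e+00,  3.08992174e-01,  1.63525059e+00,  1.37261213e-05,
        1.19966970e+00, -6.96772253e-02]), 'qd': array([ 0.00080656, -0.0002982 , -0.00132208,  0.00064318, -0.00138067,
       -0.00056375]), 'joint_torque': array([-1.47627830e-03, -4.15253377e+01, -2.76667500e+01, -2.88839565e-04,
        1.01260628e-02, -2.58854293e-06]), 'eef_pos': array([ 0.19800872, -0.5919678 ,  0.25202449]), 'tcp_rot': array([-2.5482648 ,  1.83481984,  0.00278758]), 'ft_force': array([ 0.22778721,  0.43587479, -0.0317586 ]), 'ft_torque': array([ 0.00139202, -0.02110437, -0.03923815]), 'finger_gap': 1.0011158847303883}
scene [[407.73834733   0.         258.80700445]
 [  0.         407.73834733 193.10950422]
 [  0.           0.           1.        ]] [ 0.96945411 -2.40840183  1.13039982] [0.34493434 0.40463894 0.50360072]
side [[370.35182431   0.         265.36921303]
 [  0.         370.35182431 185.7637443 ]
 [  0.           0.           1.        ]] [ 1.99760099 -0.25297009  0.15385455] [-0.64453789  0.07367635  0.88272313]
wrist [[320.16003238   0.         253.65226208]
 [  0.         320.16003238 191.05345973]
 [  0.           0.           1.        ]] [-2.36084575  1.698521    0.23812502] [-0.62445743 -0.03496653  0.37894606]
```

View pics/scene0.png

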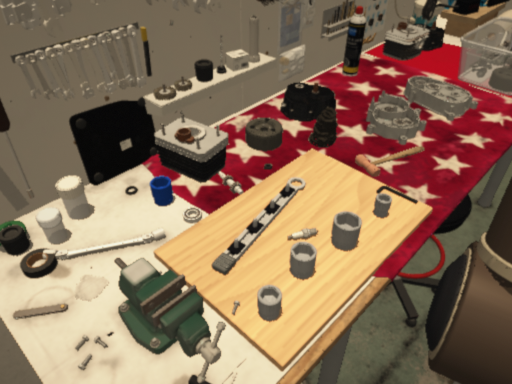

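View pics/side0.png

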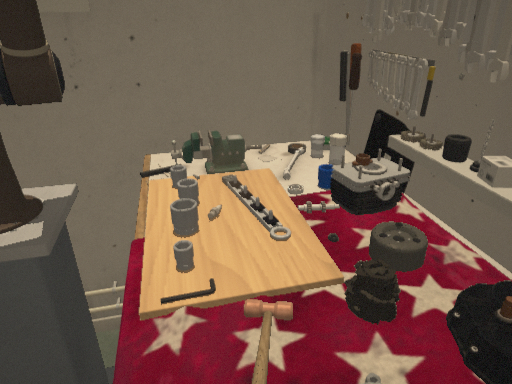

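View pics/wrist0.png

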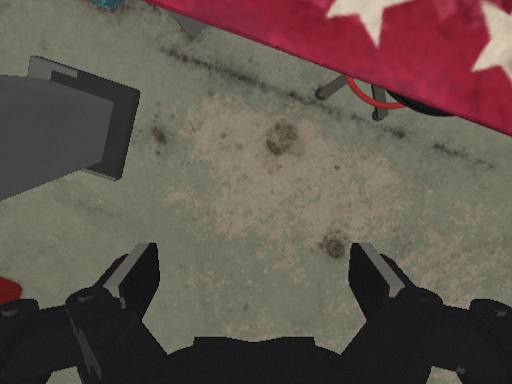

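The scene view shows the rail from the eye (297,184) to the grey cap (222,262). The loose sockets are near (269,302), (303,260), (346,230) and (383,205), and there is a blue decoy at (161,190). I'll enlarge these areas.

```bash
python3 - <<'E'
import cv2
s=cv2.imread("pics/scene0.png"); d=cv2.imread("pics/side0.png")
def crop(im,x,y,w,h,k,n): cv2.imwrite(n,cv2.resize(im[y:y+h,x:x+w],None,fx=k,fy=k,interpolation=cv2.INTER_CUBIC))
crop(s,210,170,110,110,5,"pics/s_rail.png")
crop(s,240,180,160,150,5,"pics/s_sock.png")
crop(d,140,155,160,120,5,"pics/d_all.png")
E
```

```text
(no output)
```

View pics/s_rail.png

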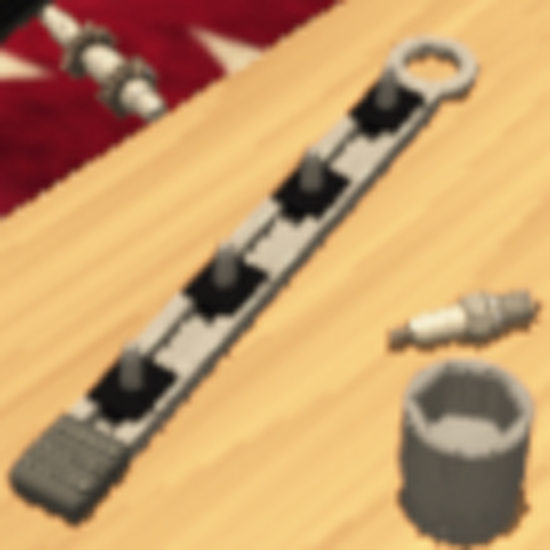

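View pics/s_sock.png

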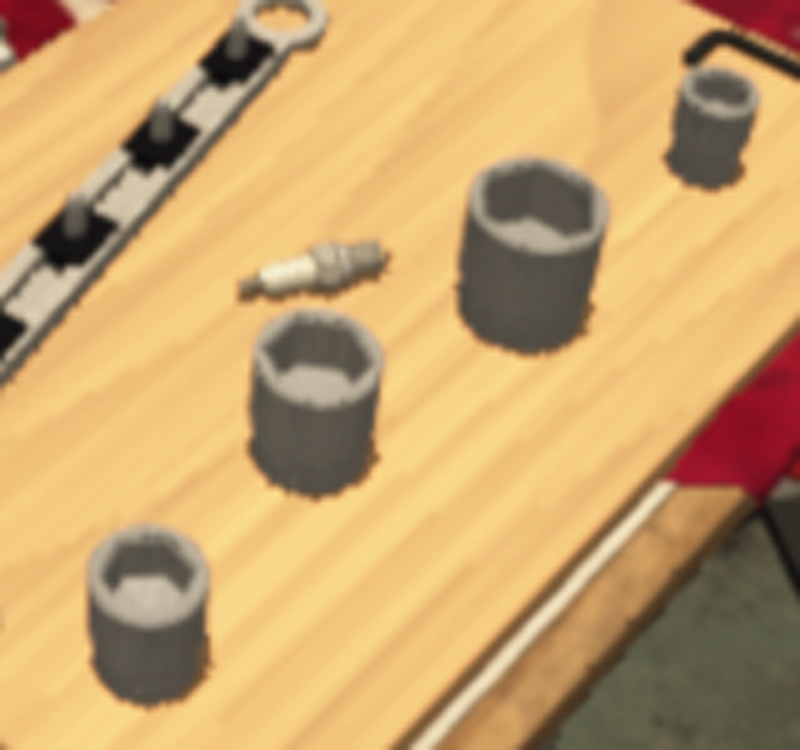

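View pics/d_all.png

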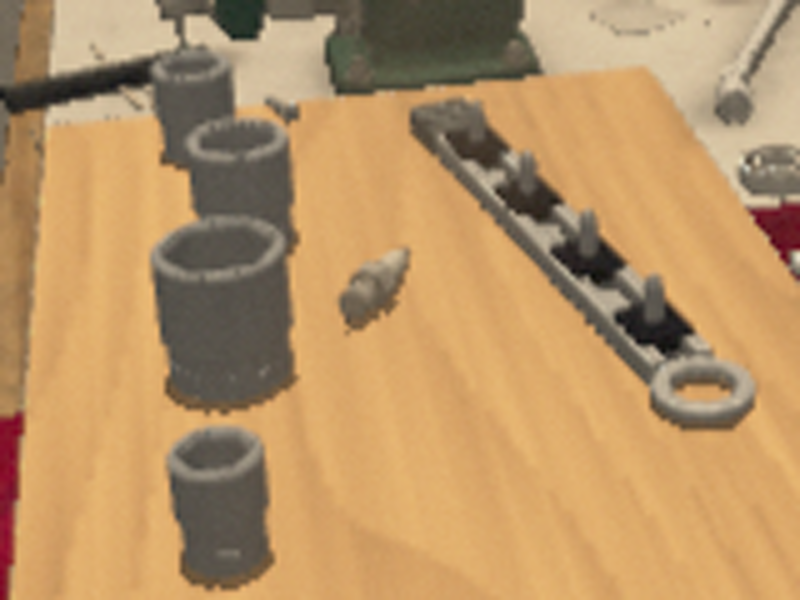

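```bash
cat > h.py <<'E'
import numpy as np, cv2
from scipy.spatial.transform import Rotation as R
def ray_z(c,uv,z):
    Rm=cv2.Rodrigues(np.asarray(c["rvec"],float))[0]; t=np.asarray(c["tvec"],float).ravel()
    C=-Rm.T@t; d=Rm.T@np.linalg.inv(c["mtx"])@np.array([uv[0],uv[1],1.])
    return C+d*(z-C[2])/d[2]
def proj(c,P): return cv2.projectPoints(np.array(P,float).reshape(-1,3),np.asarray(c["rvec"],float),np.asarray(c["tvec"],float),c["mtx"],None)[0].reshape(-1,2)
def tri(c1,u1,c2,u2):
    Ps=[c["mtx"]@np.c_[cv2.Rodrigues(np.asarray(c["rvec"],float))[0],np.ravel(c["tvec"])] for c in (c1,c2)]
    X=cv2.triangulatePoints(Ps[0],Ps[1],np.array(u1,float).reshape(2,1),np.array(u2,float).reshape(2,1)).ravel(); return X[:3]/X[3]
E
python3 - <<'E'
from plant import *
from h import *
np.set_printoptions(precision=4,suppress=True)
s=capture("scene"); d=capture("side")
S=lambda p,o:(np.array(p)+.5)/5+np.array(o)-.5
so=(210,170); do=(140,155); ss=(240,180)
T={"stud_e1":((387,80),(655,280),.057),"s2":((313,154),(588,216),.057),"s3":((225,247),(528,156),.057),"s4":((132,350),(473,104),.057),"eye":((433,68),(703,392),.022)}
for k,(a,b,z) in T.items():
    a=S(a,so);b=S(b,do); print(k,ray_z(s,a,z),ray_z(d,b,z),tri(s,a,d,b))
T={"A":((718,92),(216,453),.066),"B":((149,575),(193,70),.071),"C":((317,358),(238,140),.076),"D":((538,205),(220,248),.081)}
for k,(a,b,z) in T.items():
    a=S(a,ss);b=S(b,do); print(k,ray_z(s,a,z),ray_z(d,b,z),tri(s,a,d,b))
for k,l,r,y,z in [("A",678,758,92,.066),("B",89,209,575,.071),("C",252,382,358,.076),("D",469,608,205,.081)]:
    print(k,np.linalg.norm(ray_z(s,S((l,y),ss),z)-ray_z(s,S((r,y),ss),z)))
E
```

```text
stud_e1 [ 0.609  -0.2298  0.057 ] [ 0.6163 -0.2378  0.057 ] [ 0.6149 -0.2345  0.0533]
s2 [ 0.5988 -0.169   0.057 ] [ 0.6024 -0.1724  0.057 ] [ 0.6015 -0.1709  0.0553]
s3 [ 0.5856 -0.101   0.057 ] [ 0.5888 -0.1026  0.057 ] [ 0.5877 -0.1021  0.056 ]
s4 [ 0.5713 -0.0347  0.057 ] [ 0.5738 -0.0333  0.057 ] [ 0.5725 -0.0349  0.057 ]
eye [ 0.6262 -0.2865  0.022 ] [ 0.6272 -0.2746  0.022 ] [ 0.624  -0.2823  0.0265]
A [ 0.4269 -0.3322  0.066 ] [ 0.4294 -0.3355  0.066 ] [ 0.4284 -0.334   0.0646]
B [0.432  0.0224 0.071 ] [0.4356 0.0159 0.071 ] [0.4344 0.0209 0.0684]
C [ 0.4496 -0.087   0.076 ] [ 0.4528 -0.09    0.076 ] [ 0.4516 -0.0882  0.0746]
D [ 0.4352 -0.2053  0.081 ] [ 0.4388 -0.2078  0.081 ] [ 0.4373 -0.2067  0.0798]
A 0.03431898660138106
B 0.039618244251407336
C 0.047244865886005266
D 0.05435685289817384
```

```bash
cat >> h.py <<'E'
YAW=0.19
def Rt(yaw=YAW):
    # tool down, x at yaw
    x=np.array([np.cos(yaw),np.sin(yaw),0]); z=np.array([0,0,-1.]); return np.c_[x,np.cross(z,x),z]
def plan(o,target,grip,n=None,yaw=YAW,vmax=60):
    p=np.array(o["eef_pos"]);Rc=R.from_rotvec(o["tcp_rot"]);dR=(Rc.inv()*R.from_matrix(Rt(yaw))).as_rotvec()
    d=np.array(target)-p
    n=n or max(1,int(np.ceil(max(np.linalg.norm(d)*1000/vmax,np.linalg.norm(dR)/0.18))))
    rows=[]
    for k in range(n):
        Rk=Rc*R.from_rotvec(dR*k/n); v=Rk.inv().apply(d/n)*1000
        rows.append(f"{grip} "+" ".join(f"{x:.1f}" for x in v)+" "+" ".join(f"{x:.3f}" for x in dR/n))
    print("n",n); print("; ".join(rows)); 
E
python3 - <<'E'
from plant import *
from h import *
o=observe(); c=capture("wrist")
Rm=cv2.Rodrigues(c["rvec"])[0]; C=-Rm.T@c["tvec"]; Rc=R.from_rotvec(o["tcp_rot"])
print("cam in tool",Rc.inv().apply(C-o["eef_pos"]), Rc.inv().as_matrix()@Rm.T)
plan(o,[.50,-.21,.27],1)
E
```

```text
cam in tool [ 0.00039842 -0.07017753 -0.12109939] [[ 9.99999568e-01  2.48973276e-04  8.95495323e-04]
 [-4.84204353e-04  9.61938810e-01  2.73264507e-01]
 [-7.93376146e-04 -2.73264822e-01  9.61938515e-01]]
n 9
1 -29.7 -45.3 -1.9 -0.000 0.000 -0.160; 1 -22.1 -49.4 -1.9 -0.000 0.000 -0.160; 1 -13.9 -52.3 -1.9 -0.000 0.000 -0.160; 1 -5.4 -53.9 -1.9 -0.000 0.000 -0.160; 1 3.2 -54.0 -1.9 -0.000 0.000 -0.160; 1 11.8 -52.8 -1.9 -0.000 0.000 -0.160; 1 20.0 -50.3 -1.9 -0.000 0.000 -0.160; 1 27.8 -46.5 -1.9 -0.000 0.000 -0.160; 1 34.8 -41.5 -1.9 -0.000 0.000 -0.160
```

>>> carry_out(targets="1 -29.7 -45.3 -1.9 0 0 -0.16; 1 -22.1 -49.4 -1.9 0 0 -0.16; 1 -13.9 -52.3 -1.9 0 0 -0.16; 1 -5.4 -53.9 -1.9 0 0 -0.16; 1 3.2 -54 -1.9 0 0 -0.16; 1 11.8 -52.8 -1.9 0 0 -0.16; 1 20 -50.3 -1.9 0 0 -0.16; 1 27.8 -46.5 -1.9 0 0 -0.16")

```text
t: 1.3
eef_pos: [0.4665, -0.242, 0.2688]
tcp_rot: [3.137, 0.103, 0.005]
ft_force: [0.9, 0.0, -0.2]
finger_gap: 0.998
```

```bash
python3 - <<'E'
from plant import *
from h import *
o=observe(); c=capture("wrist"); print(o["t"],o["eef_pos"],o["tcp_rot"],o["finger_gap"])
cv2.imwrite("pics/w1.png",c["img"][:,:,::-1])
plan(o,[.50,-.13,.30],1)
E
```

```text
1.3 [ 0.46653946 -0.24204469  0.26877416] [3.1367178  0.1028561  0.00483968] 0.9984326034215321
n 3
1 13.6 -36.5 -10.5 0.001 -0.001 -0.041; 1 15.1 -35.9 -10.5 0.001 -0.001 -0.041; 1 16.6 -35.3 -10.4 0.001 -0.001 -0.041
```

View pics/w1.png

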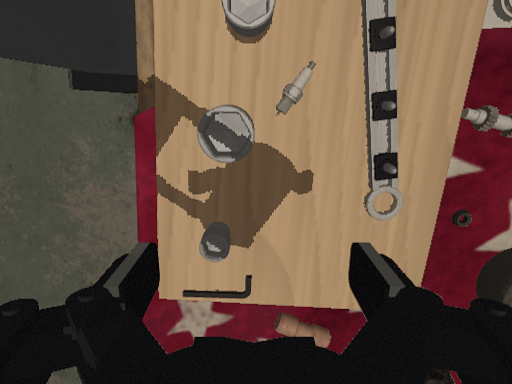

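The wrist view shows A at (215,242), D at (226,133), part of C at (248,5), three studs and the eye at (384,203). One shift should bring all of it into view.

>>> carry_out(targets="1 13.6 -36.5 -10.5 0 0 -0.041; 1 15.1 -35.9 -10.5 0 0 -0.041; 1 16.6 -35.3 -10.4 0 0 -0.041; 1 0 0 0 0 0 0")

```text
t: 1.85
eef_pos: [0.5043, -0.1195, 0.3021]
tcp_rot: [-3.124, -0.317, -0.014]
ft_force: [0.3, -0.8, -0.8]
finger_gap: 0.999
```

```bash
python3 - <<'E'
from plant import *
from h import *
import pickle
o=observe(); c=capture("wrist"); print(o["t"],o["eef_pos"],o["tcp_rot"],o["finger_gap"])
pickle.dump((o,c),open("w2.pkl","wb"))
cv2.imwrite("pics/w2.png",c["img"][:,:,::-1])
im=c["img"][:,:,::-1]
cv2.imwrite("pics/w2a.png",cv2.resize(im[0:200,160:300],None,fx=4,fy=4)[:600] if 0 else cv2.resize(im[:,150:420],None,fx=2,fy=2,interpolation=cv2.INTER_CUBIC)[:600])
E
```

```text
1.85 [ 0.50428052 -0.11945478  0.30212903] [-3.12421097 -0.31679552 -0.0136321 ] 0.9993743466547843
```

View pics/w2.png

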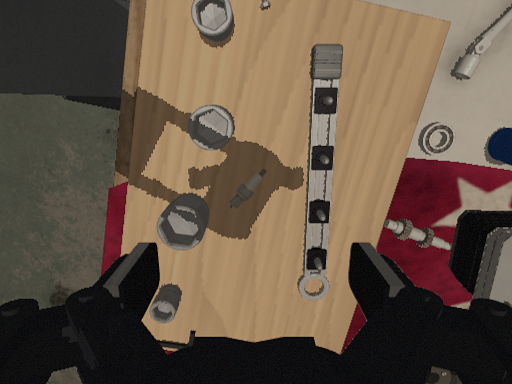

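```bash
python3 - <<'E'
from h import *
im=cv2.imread("pics/w2.png")
cv2.imwrite("pics/w2a.png",cv2.resize(im[80:310,290:350],None,fx=5,fy=5,interpolation=cv2.INTER_CUBIC)[:,:])
a=cv2.resize(im[80:195,290:350],None,fx=5,fy=5,interpolation=cv2.INTER_CUBIC)
b=cv2.resize(im[190:305,290:350],None,fx=5,fy=5,interpolation=cv2.INTER_CUBIC)
cv2.imwrite("pics/w2a.png",np.hstack([a,b]))
t=lambda x,y:cv2.resize(im[y:y+60,x:x+70],None,fx=5,fy=5,interpolation=cv2.INTER_CUBIC)
cv2.imwrite("pics/w2b.png",np.vstack([np.hstack([t(180,0),t(180,100)]),np.hstack([t(150,192),t(130,275)])]))
E
```

```text
(no output)
```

View pics/w2a.png

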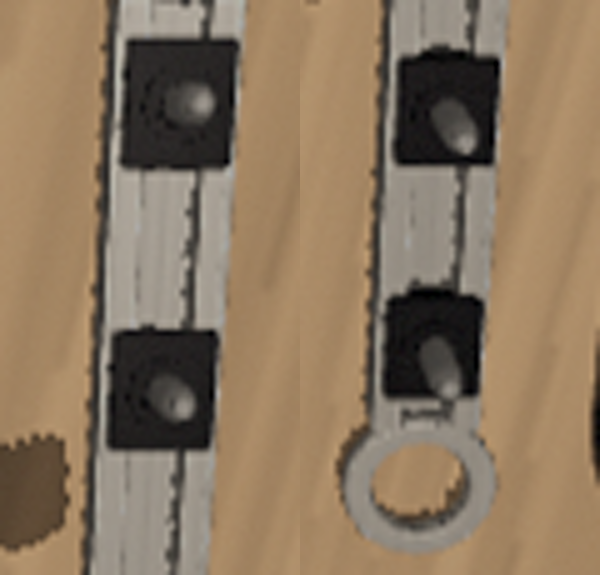

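View pics/w2b.png

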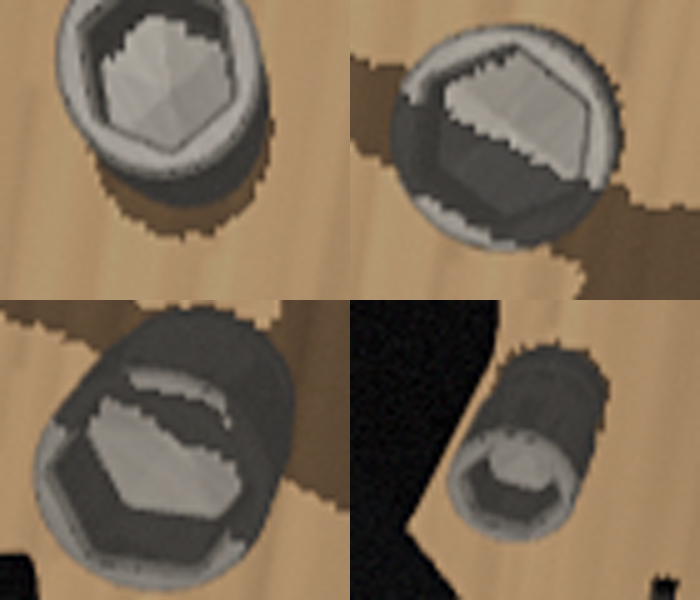

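```bash
python3 - <<'E'
from h import *
import pickle
np.set_printoptions(precision=4,suppress=True)
o,c=pickle.load(open("w2.pkl","rb"))
S=lambda p,o:(np.array(p)+.5)/5+np.array(o)-.5
for n,p,t,of in [("s4",(180,104),(198,101),(290,80)),("s3",(163,390),(178,403),(290,80)),("s2",(147,110),(161,140),(290,190)),("s1",(133,345),(148,382),(290,190))]:
    print(n,ray_z(c,S(p,of),.036),ray_z(c,S(t,of),.056))
print("eye",ray_z(c,S((120,487),(290,190)),.022))
for n,p,z,of in [("A",(163,185),.066,(130,275)),("B",(160,80),.071,(180,0)),("C",(152,137),.076,(180,100)),("D",(140,180),.081,(150,192))]:
    print(n,ray_z(c,S(p,of),z))
E
```

```text
s4 [ 0.5758 -0.0347  0.036 ] [ 0.5751 -0.0342  0.056 ]
s3 [ 0.5893 -0.1007  0.036 ] [ 0.5884 -0.1004  0.056 ]
s2 [ 0.6033 -0.1692  0.036 ] [ 0.6029 -0.17    0.056 ]
s1 [ 0.6167 -0.2345  0.036 ] [ 0.6166 -0.2344  0.056 ]
eye [ 0.629  -0.2852  0.022 ]
A [ 0.4303 -0.3332  0.066 ]
B [0.4364 0.019  0.071 ]
C [ 0.4532 -0.0877  0.076 ]
D [ 0.4361 -0.2066  0.081 ]
```

```bash
sed -i 's/YAW=0.19/YAW=0.2026/' h.py
cat > p.py <<'E'
import sys
from plant import *
from h import *
o=observe(); print(round(o["t"],2),o["eef_pos"].round(4),o["ft_force"].round(1),round(o["finger_gap"],3))
a=[float(x) for x in sys.argv[1:]]
plan(o,a[:3],a[3],int(a[4]) if len(a)>4 else None)
E
python3 p.py .4525 -.0877 .15 1
```

```text
1.9 [ 0.5037 -0.1205  0.3015] [-1.2  1.2  0.4] 1.005
n 3
1.0 -14.9 -14.1 50.4 -0.000 -0.002 -0.001; 1.0 -14.8 -14.1 50.4 -0.000 -0.002 -0.001; 1.0 -14.6 -14.1 50.5 -0.000 -0.002 -0.001
```

>>> carry_out(targets="1 -14.9 -14.1 50.4 0 -0.002 -0.001; 1 -14.8 -14.1 50.4 0 -0.002 -0.001; 1 -14.6 -14.1 44 0 -0.002 -0.001; 1 0 0 0 0 0 0")

```text
t: 2.4
eef_pos: [0.4509, -0.0919, 0.153]
tcp_rot: [3.123, 0.31, 0.004]
ft_force: [-0.1, 0.1, 0.5]
finger_gap: 1.002
```

```bash
python3 p.py .4525 -.0877 .059 1 4; python3 - <<'E'
from plant import *
from h import *
c=capture("wrist");cv2.imwrite("pics/w3.png",c["img"][:,:,::-1])
E
```

```text
2.4 [ 0.4509 -0.0919  0.153 ] [-0.1  0.1  0.5] 1.002
n 4
1.0 0.5 -1.0 23.5 0.001 -0.000 -0.001; 1.0 0.6 -1.0 23.5 0.001 -0.000 -0.001; 1.0 0.6 -1.0 23.5 0.001 -0.000 -0.001; 1.0 0.6 -1.0 23.5 0.001 -0.000 -0.001
```

View pics/w3.png

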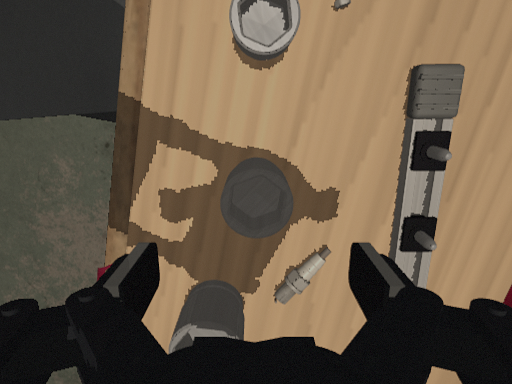

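C is centred between the fingers at (257,197), and B and D are clear of the descent.

>>> carry_out(targets="1 0.5 -1 23.5 0 0 0; 1 0.6 -1 23.5 0 0 0; 1 0.6 -1 23.5 0 0 0; 1 0.6 -1 18 0 0 0; 1 0 0 0 0 0 0")

```text
t: 3.08
eef_pos: [0.475, -0.0993, 0.0786]
tcp_rot: [3.107, 0.3, 0.059]
ft_force: [-1.8, 0.6, -1.0]
finger_gap: 0.996
```

```bash
python3 p.py .4525 -.0877 .059 1 1
```

```text
3.08 [ 0.475  -0.0993  0.0786] [-1.8  0.6 -1. ] 0.996
n 1
1.0 -20.5 -16.1 18.5 0.024 -0.035 -0.010
```

```bash
python3 - <<'E'
from plant import *
from h import *
o=observe();print(o["qpos"].round(3),o["qd"].round(3),o["ft_torque"])
c=capture("wrist");cv2.imwrite("pics/w4.png",c["img"][:,:,::-1])
c=capture("scene");cv2.imwrite("pics/s4.png",c["img"][:,:,::-1])
E
```

```text
[-0.293  0.277  2.097 -0.006  0.725 -0.481] [-0.01  -0.025 -0.042 -0.006  0.008 -0.002] [-0.02997548  0.11313211 -0.07160038]
```

View pics/w4.png

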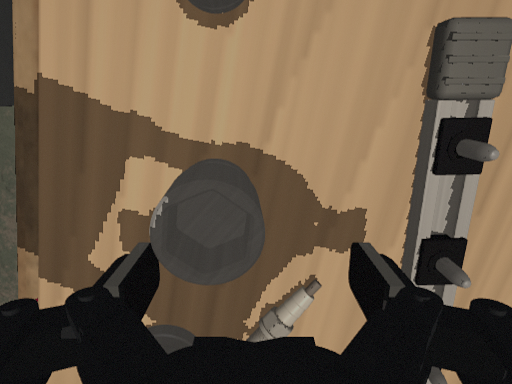

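View pics/s4.png

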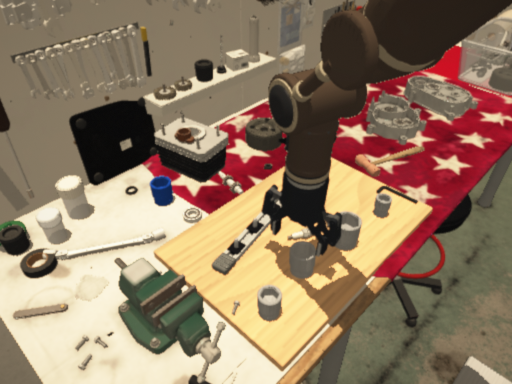

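>>> carry_out(targets="1 0 0 -20 0 0 0; 1 0 0 -10 0 0 0; 1 0 0 0 0 0 0")

```text
t: 3.55
eef_pos: [0.4782, -0.1007, 0.1147]
tcp_rot: [3.102, 0.298, 0.075]
ft_force: [0.0, 0.0, 0.4]
finger_gap: 1.0
```

```bash
python3 p.py .4525 -.0877 .12 1 2
```

```text
3.55 [ 0.4782 -0.1007  0.1147] [0.  0.  0.4] 1.0
n 2
1.0 -11.3 -8.7 -3.4 0.015 -0.023 -0.006; 1.0 -11.3 -8.8 -3.0 0.015 -0.023 -0.006
```

>>> carry_out(targets="1 -11.3 -8.7 -3.4 0.015 -0.023 -0.006; 1 -11.3 -8.8 -3 0.015 -0.023 -0.006; 1 0 0 0 0 0 0")

```text
t: 3.92
eef_pos: [0.4499, -0.0866, 0.12]
tcp_rot: [-3.122, -0.32, 0.008]
ft_force: [-0.4, -0.3, -0.3]
finger_gap: 1.001
```

```bash
python3 p.py .4525 -.0877 .12 1 1
```

```text
3.92 [ 0.4499 -0.0866  0.12  ] [-0.4 -0.3 -0.3] 1.001
n 1
1.0 2.4 1.6 -0.0 -0.004 0.005 0.002
```

>>> carry_out(targets="1 2.4 1.6 20 -0.004 0.005 0.002; 1 0 0 0 0 0 0")

```text
t: 4.18
eef_pos: [0.452, -0.0873, 0.0993]
tcp_rot: [3.125, 0.318, -0.001]
ft_force: [0.1, -0.3, -0.5]
finger_gap: 1.006
```

```bash
python3 p.py .4525 -.0877 .059 1 2; python3 -c "
from plant import *
o=observe();print(o['qpos'].round(3),o['qd'].round(3))"
```

```text
4.17 [ 0.452  -0.0873  0.0993] [ 0.1 -0.3 -0.5] 1.006
n 2
1.0 0.2 0.3 20.2 0.000 0.000 0.000; 1.0 0.2 0.3 20.2 0.000 0.000 0.000
[-0.285  0.216  2.118 -0.     0.808 -0.488] [ 0.001 -0.028 -0.03  -0.002 -0.004  0.   ]
```

>>> carry_out(targets="1 0.2 0.3 18 0 0 0; 1 0 0 0 0 0 0")

```text
t: 4.42
eef_pos: [0.4528, -0.0876, 0.0817]
tcp_rot: [3.125, 0.318, 0.0]
ft_force: [-0.7, -0.1, -0.2]
finger_gap: 1.004
```

```bash
python3 p.py .4525 -.0877 .060 1 1; python3 -c "
from plant import *
o=observe();print(o['qpos'].round(3),o['qd'].round(3))"
```

```text
4.42 [ 0.4528 -0.0876  0.0817] [-0.7 -0.1 -0.2] 1.004
n 1
1.0 -0.3 -0.0 21.7 0.000 -0.000 0.000
[-0.285  0.251  2.123 -0.     0.768 -0.488] [ 0.002 -0.03  -0.035  0.002 -0.006  0.   ]
```

>>> carry_out(targets="1 -0.3 0 20 0 0 0; 1 0 0 0 0 0 0; 0 0 0 0 0 0 0; 0 0 0 0 0 0 0; 0 0 0 0 0 0 0; 0 0 0 0 0 0 0; 0 0 0 0 0 0 0", newtons=60)

```text
t: 5.3
eef_pos: [0.4556, -0.0887, 0.0658]
tcp_rot: [3.122, 0.319, 0.01]
ft_force: [0.6, -0.2, -3.0]
finger_gap: 0.548
```

```bash
python3 p.py .4525 -.0877 .15 0 3; python3 - <<'E'
from plant import *
from h import *
o=observe();print(o["tcp_rot"])
c=capture("wrist");cv2.imwrite("pics/w5.png",c["img"][:,:,::-1])
E
```

```text
5.3 [ 0.4556 -0.0887  0.0658] [ 0.6 -0.2 -3. ] 0.548
n 3
0.0 -0.8 -0.4 -28.1 0.001 -0.002 0.000; 0.0 -0.8 -0.5 -28.1 0.001 -0.002 0.000; 0.0 -0.9 -0.5 -28.1 0.001 -0.002 0.000
[3.12217765 0.31862446 0.00986187]
```

View pics/w5.png

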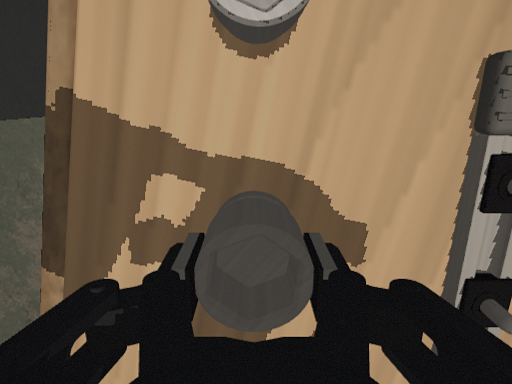

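>>> carry_out(targets="0 -0.8 -0.4 -25 0.001 -0.002 0; 0 0 0 0 0 0 0; 0 0 0 -40 0 0 0; 0 0 0 -30 0 0 0; 0 0 0 0 0 0 0")

```text
t: 5.98
eef_pos: [0.45, -0.0869, 0.157]
tcp_rot: [-3.123, -0.318, 0.01]
ft_force: [-0.3, 0.3, -5.4]
finger_gap: 0.549
```

```bash
python3 p.py .5888 -.1006 .16 0 4
```

```text
5.97 [ 0.45   -0.0869  0.157 ] [-0.3  0.3 -5.4] 0.549
n 4
0.0 33.3 10.4 -1.0 -0.001 0.001 0.000; 0.0 33.3 10.4 -0.9 -0.001 0.001 0.000; 0.0 33.3 10.3 -0.9 -0.001 0.001 0.000; 0.0 33.3 10.3 -0.8 -0.001 0.001 0.000
```

>>> carry_out(targets="0 33.3 10.4 -1 -0.001 0.001 0; 0 33.3 10.4 -1 -0.001 0.001 0; 0 33.3 10.4 -1 -0.001 0.001 0; 0 28 9 -1 -0.001 0.001 0; 0 0 0 0 0 0 0; 0 0 0 0 0 0 0")

```text
t: 6.72
eef_pos: [0.5764, -0.0982, 0.1418]
tcp_rot: [-3.118, -0.317, 0.04]
ft_force: [-0.7, -0.0, -4.9]
finger_gap: 0.544
```

```bash
python3 p.py .5888 -.1006 .12 0 2; python3 - <<'E'
from plant import *
from h import *
o=observe();print(o["tcp_rot"])
for n in ("wrist","side"):
    c=capture(n);cv2.imwrite(f"pics/{n}6.png",c["img"][:,:,::-1])
d=cv2.imread("pics/side6.png"); cv2.imwrite("pics/side6c.png",cv2.resize(d[120:260,140:320],None,fx=4,fy=4))
E
```

```text
6.72 [ 0.5764 -0.0982  0.1418] [-0.7 -0.  -4.9] 0.544
n 2
0.0 6.1 2.5 10.7 -0.005 0.012 0.000; 0.0 5.9 2.5 10.8 -0.005 0.012 0.000
[-3.11787386 -0.31702473  0.03997981]
```

View pics/wrist6.png

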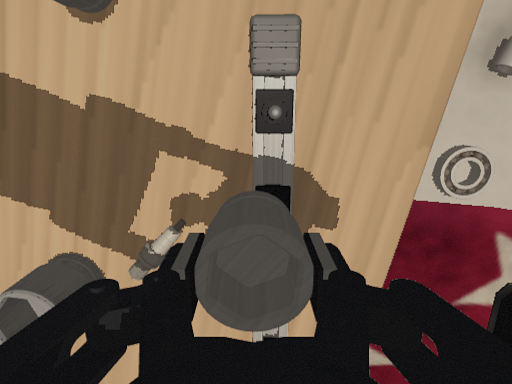

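View pics/side6c.png

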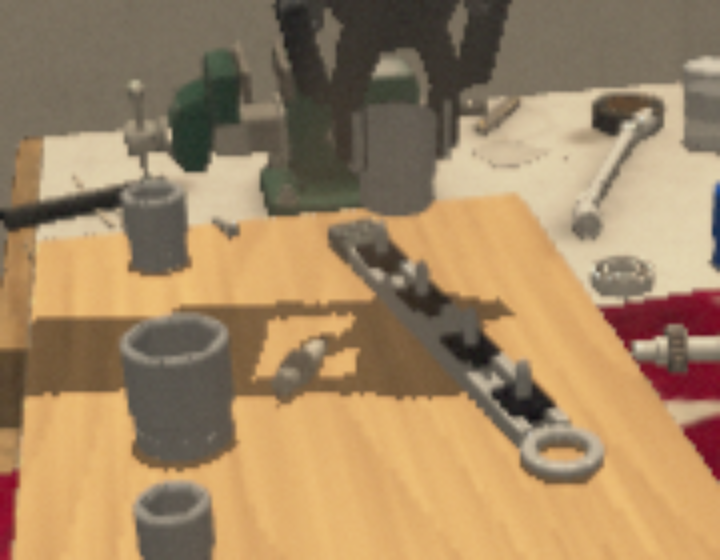

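>>> carry_out(targets="0 6 2.5 2 -0.005 0.012 0; 0 6 2.5 2 -0.005 0.012 0; 0 0 0 0 0 0 0")

```text
t: 7.2
eef_pos: [0.5888, -0.1008, 0.1378]
tcp_rot: [3.125, 0.317, 0.003]
ft_force: [-0.0, -0.1, -4.2]
finger_gap: 0.546
```

```bash
python3 p.py .5888 -.1006 .115 0 2
```

```text
7.2 [ 0.5888 -0.1008  0.1378] [-0.  -0.1 -4.2] 0.546
n 2
0.0 0.0 -0.1 11.4 0.001 -0.001 -0.000; 0.0 0.0 -0.1 11.4 0.001 -0.001 -0.000
```

```bash
python3 - <<'E'
from plant import *
from h import *
o=observe(); c=capture("wrist");cv2.imwrite("pics/w7.png",c["img"][:,:,::-1])
zt=o["eef_pos"][2]+.0102
for uv in [(254,276)]:
    P=ray_z(c,uv,zt); print(P-o["eef_pos"])
for v in (222,330): print(ray_z(c,(254,v),zt)-o["eef_pos"])
for u in (195,314): print(ray_z(c,(u,276),zt)-o["eef_pos"])
im=cv2.imread("pics/w7.png");cv2.imwrite("pics/w7c.png",cv2.resize(im[180:340,180:330],None,fx=4,fy=4,interpolation=cv2.INTER_CUBIC)*2)
E
```

```text
[0.00060691 0.00311701 0.0102    ]
[-0.00392714  0.025138    0.0102    ]
[ 0.0056389  -0.02132237  0.0102    ]
[-0.02189169 -0.00149453  0.0102    ]
[0.02349633 0.00780866 0.0102    ]
```

View pics/w7c.png

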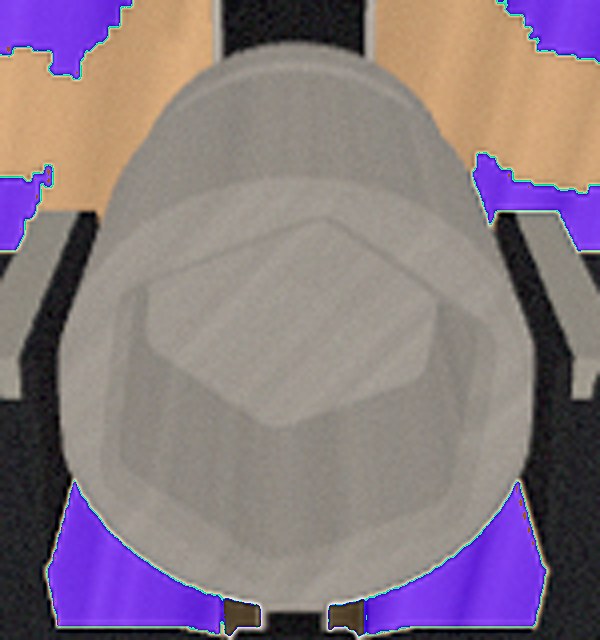

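>>> carry_out(targets="0 0 -0.1 18 0.001 -0.001 0; 0 0 0 0 0 0 0; 0 0 0 18 0 0 0; 0 0 0 0 0 0 0")

```text
t: 7.75
eef_pos: [0.5876, -0.1004, 0.0987]
tcp_rot: [-3.125, -0.317, 0.002]
ft_force: [-1.4, -0.3, -4.9]
finger_gap: 0.547
```

```bash
python3 p.py .5888 -.1012 .082 0 2
```

```text
7.75 [ 0.5876 -0.1004  0.0987] [-1.4 -0.3 -4.9] 0.547
n 2
0.0 0.5 0.5 8.4 -0.000 0.001 -0.000; 0.0 0.5 0.5 8.4 -0.000 0.001 -0.000
```

>>> carry_out(targets="0 1 1 7 0 0 0; 0 0 0 0 0 0 0; 0 0 0 7 0 0 0; 0 0 0 0 0 0 0; 0 0 0 0 0 0 0")

```text
t: 8.38
eef_pos: [0.5898, -0.1015, 0.0843]
tcp_rot: [-3.125, -0.317, -0.0]
ft_force: [0.4, -0.1, -3.9]
finger_gap: 0.544
```

```bash
python3 p.py .5888 -.1012 .082 0 1;
```

```text
8.38 [ 0.5898 -0.1015  0.0843] [ 0.4 -0.1 -3.9] 0.544
n 1
0.0 -0.9 -0.5 2.3 -0.000 -0.000 -0.000
```

>>> carry_out(targets="0 -0.9 -0.5 3 0 0 0; 0 0 0 0 0 0 0; 0 0 0 1.5 0 0 0; 0 0 0 0 0 0 0")

```text
t: 8.88
eef_pos: [0.5898, -0.1013, 0.082]
tcp_rot: [3.125, 0.317, 0.003]
ft_force: [0.0, 0.1, -4.5]
finger_gap: 0.542
```

```bash
python3 - <<'E'
from plant import *
from h import *
d=capture("side")["img"][:,:,::-1]; cv2.imwrite("pics/side7c.png",cv2.resize(d[120:260,160:320],None,fx=4.5,fy=4.2))
E
```

```text
(no output)
```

View pics/side7c.png

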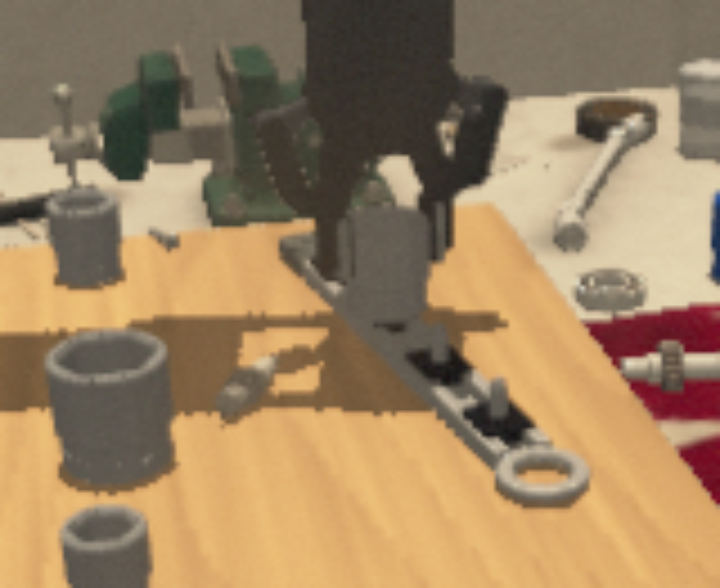

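>>> carry_out(targets="0 -0.5 0 2.5 0 0 0; 0 0 0 0 0 0 0; 0 0 0 2 0 0 0; 0 0 0 0 0 0 0")

```text
t: 9.43
eef_pos: [0.5905, -0.1014, 0.0819]
tcp_rot: [3.125, 0.317, 0.004]
ft_force: [-0.3, -0.2, -4.1]
finger_gap: 0.547
```

>>> carry_out(targets="0 -2 0 4 0 0 0; 0 0 0 0 0 0 0")

```text
t: 9.68
eef_pos: [0.5911, -0.1016, 0.0822]
tcp_rot: [3.125, 0.317, 0.011]
ft_force: [0.1, 0.3, -5.2]
finger_gap: 0.544
```

>>> carry_out(targets="1 0 0 0 0 0 0; 1 0 0 0 0 0 0; 1 0 0 0 0 0 0; 1 0 0 -20 0 0 0; 1 0 0 -30 0 0 0; 1 0 0 -30 0 0 0; 1 0 0 0 0 0 0")

```text
t: 10.55
eef_pos: [0.5922, -0.1024, 0.1671]
tcp_rot: [3.123, 0.316, 0.017]
ft_force: [1.1, 0.1, 1.1]
finger_gap: 0.996
```

```bash
python3 p.py .4362 -.2066 .165 1 4; python3 - <<'E'
from plant import *
from h import *
d=capture("side")["img"][:,:,::-1]; cv2.imwrite("pics/side8c.png",cv2.resize(d[120:260,160:320],None,fx=4.5,fy=4.2))
d=capture("wrist")["img"][:,:,::-1]; cv2.imwrite("pics/w8.png",d)
E
```

```text
10.55 [ 0.5922 -0.1024  0.1671] [1.1 0.1 1.1] 0.996
n 4
1.0 -43.4 17.7 0.1 0.001 -0.003 -0.000; 1.0 -43.4 17.7 0.2 0.001 -0.003 -0.000; 1.0 -43.4 17.7 0.3 0.001 -0.003 -0.000; 1.0 -43.4 17.7 0.4 0.001 -0.003 -0.000
```

View pics/side8c.png

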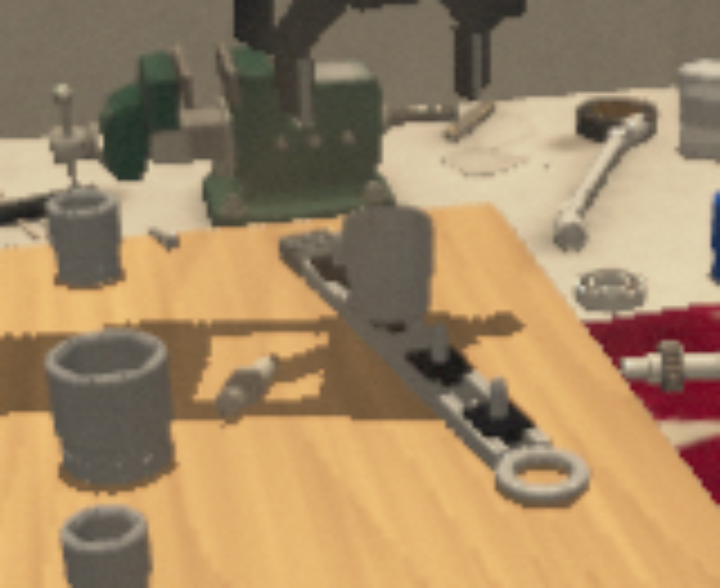

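View pics/w8.png

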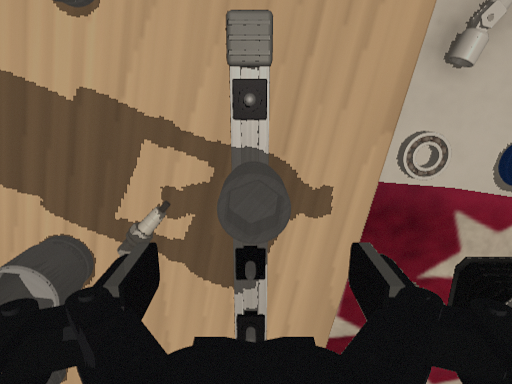

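C is seated on stud 3, upright and over its plate in both views. D is next.

>>> carry_out(targets="1 -43.4 17.7 0 0.001 -0.003 0; 1 -43.4 17.7 0 0.001 -0.003 0; 1 -43.4 17.7 0 0.001 -0.003 0; 1 -35 14 0 0.001 -0.003 0; 1 0 0 0 0 0 0; 1 0 0 0 0 0 0")

```text
t: 11.4
eef_pos: [0.4329, -0.2003, 0.1565]
tcp_rot: [-3.115, -0.318, 0.029]
ft_force: [-0.6, -0.1, -1.0]
finger_gap: 0.994
```

```bash
python3 p.py .4362 -.2066 .14 1 2
```

```text
11.4 [ 0.4329 -0.2003  0.1565] [-0.6 -0.1 -1. ] 0.994
n 2
1.0 1.1 3.5 8.2 -0.006 0.009 0.000; 1.0 1.1 3.5 8.2 -0.006 0.009 0.000
```

>>> carry_out(targets="1 1.1 3.5 12 -0.006 0.009 0; 1 1.1 3.5 12 -0.006 0.009 0; 1 0 0 0 0 0 0")

```text
t: 11.78
eef_pos: [0.4384, -0.205, 0.1309]
tcp_rot: [-3.124, -0.324, -0.002]
ft_force: [0.5, -0.2, 0.3]
finger_gap: 1.007
```

```bash
python3 p.py .4362 -.2066 .095 1 2; python3 - <<'E'
from plant import *
from h import *
c=capture("wrist");d=c["img"][:,:,::-1]; cv2.imwrite("pics/w9.png",d)
print(proj(c,[.4362,-.2066,.081]))
E
```

```text
11.78 [ 0.4384 -0.205   0.1309] [ 0.5 -0.2  0.3] 1.007
n 2
1.0 -1.3 0.6 18.0 -0.000 -0.001 0.002; 1.0 -1.2 0.6 18.0 -0.000 -0.001 0.002
[[247.39204085 226.85874702]]
```

View pics/w9.png

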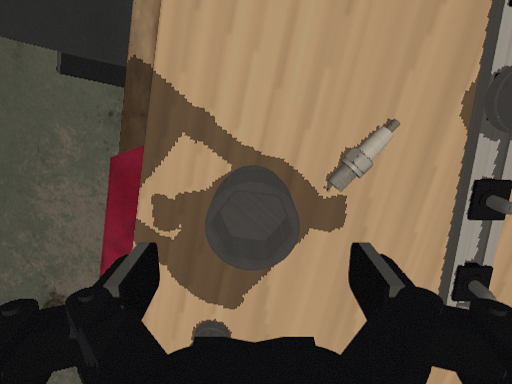

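>>> carry_out(targets="1 0 0 18 0 0 0; 1 0 0 0 0 0 0; 1 0 0 18 0 0 0; 1 0 0 0 0 0 0")

```text
t: 12.32
eef_pos: [0.4426, -0.2051, 0.0978]
tcp_rot: [3.122, 0.328, 0.01]
ft_force: [0.1, 0.3, 0.3]
finger_gap: 1.003
```

```bash
python3 p.py .4384 -.2048 .065 1 2
```

```text
12.32 [ 0.4426 -0.2051  0.0978] [0.1 0.3 0.3] 1.003
n 2
1.0 -2.1 -0.6 16.4 0.002 -0.003 0.003; 1.0 -2.1 -0.6 16.4 0.002 -0.003 0.003
```

>>> carry_out(targets="1 -4.5 -0.6 15 0.002 -0.003 0.003; 1 0 0 0 0 0 0; 1 -1 0 15 0.002 -0.003 0.003; 1 0 0 0 0 0 0")

```text
t: 12.82
eef_pos: [0.4386, -0.2066, 0.0681]
tcp_rot: [3.124, 0.318, 0.004]
ft_force: [0.2, -0.0, 0.5]
finger_gap: 1.001
```

```bash
python3 p.py .4384 -.2048 .065 1 1;
```

```text
12.82 [ 0.4386 -0.2066  0.0681] [ 0.2 -0.   0.5] 1.001
n 1
1.0 0.2 -1.8 3.1 0.001 -0.002 0.000
```

>>> carry_out(targets="1 0 -2 3.5 0.001 -0.002 0; 1 0 0 0 0 0 0; 0 0 0 0 0 0 0; 0 0 0 0 0 0 0; 0 0 0 0 0 0 0; 0 0 0 0 0 0 0", newtons=70)

```text
t: 13.58
eef_pos: [0.4386, -0.2049, 0.0649]
tcp_rot: [3.124, 0.319, 0.001]
ft_force: [-0.6, 0.1, -0.9]
finger_gap: 0.628
```

```bash
python3 p.py .4384 -.2048 .18 0 3
```

```text
13.57 [ 0.4386 -0.2049  0.0649] [-0.6  0.1 -0.9] 0.628
n 3
0.0 -0.0 -0.0 -38.4 0.000 -0.000 0.000; 0.0 -0.0 -0.0 -38.4 0.000 -0.000 0.000; 0.0 -0.1 -0.0 -38.4 0.000 -0.000 0.000
```

>>> carry_out(targets="0 0 0 -30 0 0 0; 0 0 0 0 0 0 0; 0 0 0 -45 0 0 0; 0 0 0 -45 0 0 0; 0 0 0 0 0 0 0")

```text
t: 14.2
eef_pos: [0.4327, -0.2014, 0.179]
tcp_rot: [-3.116, -0.317, 0.02]
ft_force: [0.6, -0.0, -4.6]
finger_gap: 0.63
```

```bash
python3 p.py .5755 -.0345 .18 0 4
```

```text
14.2 [ 0.4327 -0.2014  0.179 ] [ 0.6 -0.  -4.6] 0.63
n 4
0.0 43.4 -33.7 -0.4 -0.003 0.003 0.000; 0.0 43.4 -33.7 -0.4 -0.003 0.003 0.000; 0.0 43.4 -33.7 -0.3 -0.003 0.003 0.000; 0.0 43.4 -33.7 -0.3 -0.003 0.003 0.000
```

>>> carry_out(targets="0 43.4 -33.7 -2 -0.003 0.003 0; 0 43.4 -33.7 -2 -0.003 0.003 0; 0 43.4 -33.7 -2 -0.003 0.003 0; 0 37 -30 -2 -0.003 0.003 0; 0 0 0 0 0 0 0; 0 0 0 0 0 0 0")

```text
t: 14.95
eef_pos: [0.5623, -0.0334, 0.1659]
tcp_rot: [-3.12, -0.312, 0.043]
ft_force: [-0.8, 0.6, -5.1]
finger_gap: 0.628
```

```bash
python3 p.py .5755 -.0345 .15 0 2
```

```text
14.95 [ 0.5623 -0.0334  0.1659] [-0.8  0.6 -5.1] 0.628
n 2
0.0 6.6 1.9 7.8 -0.004 0.013 -0.002; 0.0 6.5 1.9 7.9 -0.004 0.013 -0.002
```

>>> carry_out(targets="0 6.6 1.9 10 -0.004 0.013 -0.002; 0 6.5 1.9 10 -0.004 0.013 -0.002; 0 0 0 0 0 0 0")

```text
t: 15.32
eef_pos: [0.5726, -0.0366, 0.1408]
tcp_rot: [-3.124, -0.314, 0.008]
ft_force: [-0.0, 0.2, -5.0]
finger_gap: 0.63
```

```bash
python3 p.py .5755 -.0345 .115 0 2; python3 - <<'E'
from plant import *
from h import *
c=capture("wrist");d=c["img"][:,:,::-1]; cv2.imwrite("pics/w10.png",cv2.resize(d[60:360,130:380],None,fx=2,fy=2))
E
```

```text
15.32 [ 0.5726 -0.0366  0.1408] [-0.   0.2 -5. ] 0.63
n 2
0.0 1.7 -0.7 12.9 -0.001 0.002 -0.001; 0.0 1.6 -0.7 12.9 -0.001 0.002 -0.001
```

View pics/w10.png

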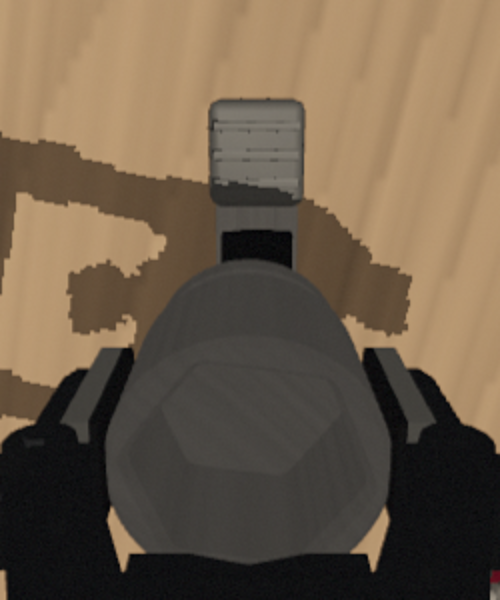

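```bash
python3 - <<'E'
from plant import *
from h import *
o=observe();c=capture("wrist");z=o["eef_pos"][2]+.0161
Rc=R.from_rotvec(o["tcp_rot"])
for uv in [(254,227.5),(254,342),(183,285),(325.5,285)]: print(Rc.inv().apply(ray_z(c,uv,z)-o["eef_pos"])*1000)
E
```

```text
[  1.1802299  -25.63525386 -16.06398408]
[  1.21749663  22.72133992 -16.14303201]
[-25.23809082  -2.57815039 -15.97637842]
[ 27.74645451  -2.78647223 -16.22716486]
```

>>> carry_out(targets="0 2 -1.5 18 -0.001 0.002 -0.001; 0 0 0 0 0 0 0; 0 0.5 0 18 -0.001 0.002 -0.001; 0 0 0 0 0 0 0")

```text
t: 15.92
eef_pos: [0.5755, -0.0346, 0.1041]
tcp_rot: [3.125, 0.317, 0.002]
ft_force: [-0.9, 0.4, -5.9]
finger_gap: 0.629
```

```bash
python3 p.py .5748 -.0345 .081 0 2
```

```text
15.93 [ 0.5755 -0.0346  0.1041] [-0.9  0.4 -5.9] 0.629
n 2
0.0 -0.3 -0.2 11.5 0.000 -0.001 -0.000; 0.0 -0.3 -0.1 11.5 0.000 -0.001 -0.000
```

>>> carry_out(targets="0 -0.5 0 11.5 0 0 0; 0 0 0 0 0 0 0; 0 -0.3 0 9 0 0 0; 0 0 0 0 0 0 0; 0 0 0 3 0 0 0; 0 0 0 0 0 0 0")

```text
t: 16.68
eef_pos: [0.5771, -0.0352, 0.0815]
tcp_rot: [3.123, 0.318, 0.009]
ft_force: [0.3, -1.3, -5.2]
finger_gap: 0.627
```

```bash
python3 p.py .5748 -.0345 .081 0 2
```

```text
16.68 [ 0.5771 -0.0352  0.0815] [ 0.3 -1.3 -5.2] 0.627
n 2
0.0 -1.0 -0.6 0.2 0.001 -0.003 0.000; 0.0 -1.0 -0.6 0.2 0.001 -0.003 0.000
```

Down, within 0.6 mm of the height I worked out. Releasing.

>>> carry_out(targets="1 0 0 0 0 0 0; 1 0 0 0 0 0 0; 1 0 0 0 0 0 0; 1 0 0 -20 0 0 0; 1 0 0 -30 0 0 0; 1 0 0 -30 0 0 0; 1 0 0 0 0 0 0")

```text
t: 17.55
eef_pos: [0.5806, -0.0356, 0.1709]
tcp_rot: [3.121, 0.318, 0.025]
ft_force: [0.1, 0.8, 0.0]
finger_gap: 0.994
```

```bash
python3 p.py .4355 .020 .165 1 4; python3 - <<'E'
from plant import *
from h import *
d=capture("side")["img"][:,:,::-1]; cv2.imwrite("pics/side11c.png",cv2.resize(d[120:260,160:320],None,fx=4.5,fy=4.2))
d=capture("scene")["img"][:,:,::-1]; cv2.imwrite("pics/s11c.png",cv2.resize(d[160:310,200:350],None,fx=4,fy=4))
E
```

```text
17.55 [ 0.5806 -0.0356  0.1709] [0.1 0.8 0. ] 0.994
n 4
1.0 -32.8 -20.9 0.8 0.002 -0.004 0.000; 1.0 -32.7 -20.9 1.0 0.002 -0.004 0.000; 1.0 -32.7 -20.9 1.2 0.002 -0.004 0.000; 1.0 -32.7 -20.9 1.3 0.002 -0.004 0.000
```

View pics/side11c.png

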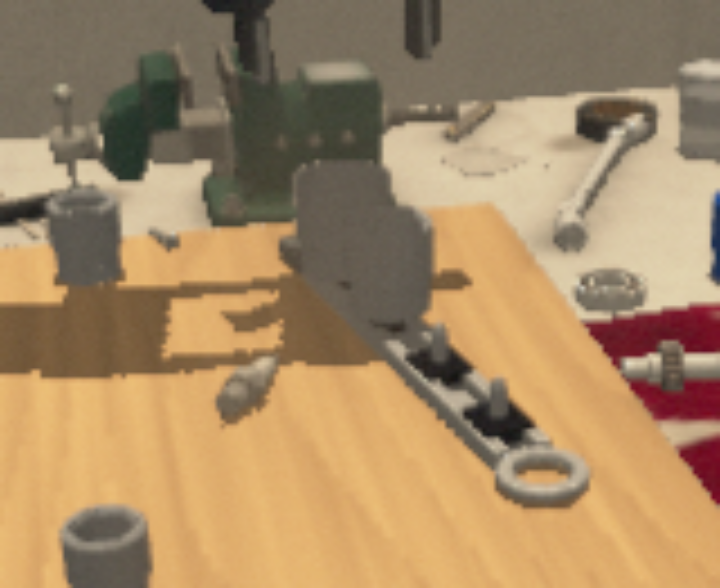

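View pics/s11c.png

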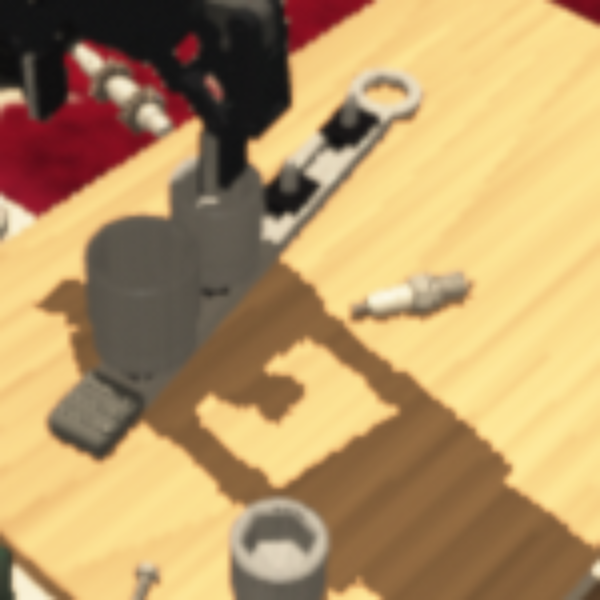

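C and D are both upright on studs 3 and 4, with their undersides at plate level. B is next.

>>> carry_out(targets="1 -32.8 -20.9 1 0.002 -0.004 0; 1 -32.7 -20.9 1 0.002 -0.004 0; 1 -32.7 -20.9 1 0.002 -0.004 0; 1 -28 -17 1 0.002 -0.004 0; 1 0 0 0 0 0 0; 1 0 0 0 0 0 0")

```text
t: 18.4
eef_pos: [0.4293, 0.0188, 0.1562]
tcp_rot: [-3.12, -0.316, 0.031]
ft_force: [-0.5, -0.8, -1.0]
finger_gap: 1.0
```

```bash
python3 p.py .4355 .020 .13 1 2
```

```text
18.4 [0.4293 0.0188 0.1562] [-0.5 -0.8 -1. ] 1.0
n 2
1.0 3.4 0.2 13.1 -0.004 0.010 -0.000; 1.0 3.3 0.1 13.1 -0.004 0.010 -0.000
```

>>> carry_out(targets="1 3.4 0.2 13 -0.004 0.01 0; 1 3.3 0.1 13 -0.004 0.01 0; 1 0 0 0 0 0 0")

```text
t: 18.77
eef_pos: [0.4391, 0.0189, 0.1295]
tcp_rot: [3.125, 0.315, 0.005]
ft_force: [-0.6, -0.4, 0.0]
finger_gap: 0.999
```

```bash
python3 p.py .4355 .020 .095 1 2; python3 - <<'E'
from plant import *
from h import *
c=capture("wrist");d=c["img"][:,:,::-1]; cv2.imwrite("pics/w12.png",cv2.resize(d[100:300,140:380],None,fx=3,fy=3)*1)
print(proj(c,[.4355,.020,.071]))
E
```

```text
18.77 [0.4391 0.0189 0.1295] [-0.6 -0.4  0. ] 0.999
n 2
1.0 -1.7 -0.9 17.2 0.001 -0.002 -0.001; 1.0 -1.7 -0.9 17.3 0.001 -0.002 -0.001
[[245.99736859 216.7713606 ]]
```

View pics/w12.png

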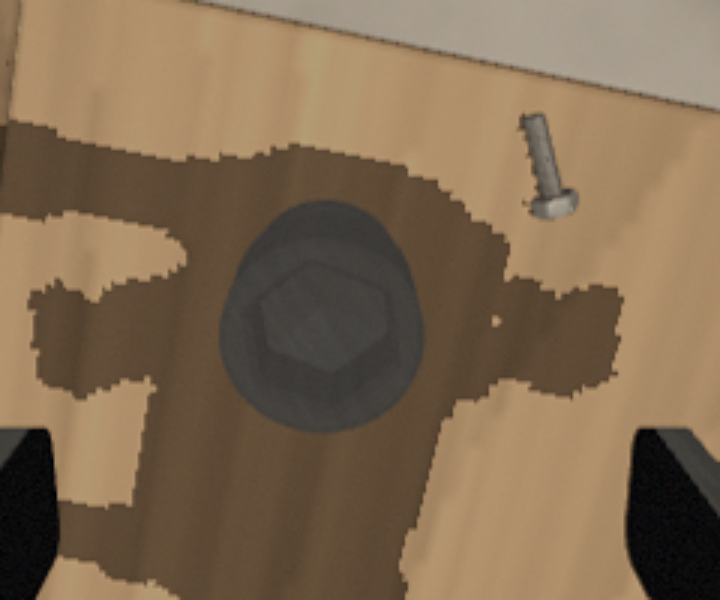

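```bash
python3 - <<'E'
from plant import *
from h import *
c=capture("wrist"); print(ray_z(c,(247.2,211),.071)); print(ray_z(c,(247.2,178),.071),ray_z(c,(247.2,243.8),.071))
E
python3 p.py .4365 .0228 .09 1 2
```

```text
[0.43612864 0.02347106 0.071     ]
[0.43219841 0.04328693 0.071     ] [0.4402761  0.00255997 0.071     ]
18.88 [0.4398 0.0189 0.1305] [-0.   0.8 -0.5] 1.0
n 2
1.0 -1.3 -2.3 20.2 0.001 -0.003 -0.001; 1.0 -1.3 -2.2 20.2 0.001 -0.003 -0.001
```

>>> carry_out(targets="1 -2 -2.3 20 0.001 -0.003 0; 1 0 0 0 0 0 0; 1 -2 -2 20 0.001 -0.003 0; 1 0 0 0 0 0 0")

```text
t: 19.38
eef_pos: [0.4395, 0.0216, 0.0933]
tcp_rot: [3.125, 0.314, 0.009]
ft_force: [0.1, -0.5, 0.7]
finger_gap: 1.0
```

```bash
python3 p.py .4362 .0228 .057 1 2
```

```text
19.38 [0.4395 0.0216 0.0933] [ 0.1 -0.5  0.7] 1.0
n 2
1.0 -1.6 -0.9 18.1 0.001 -0.003 -0.001; 1.0 -1.5 -0.9 18.1 0.001 -0.003 -0.001
```

>>> carry_out(targets="1 -3.2 -0.9 16 0.002 -0.004 0; 1 0 0 0 0 0 0; 1 -2 -0.9 17 0.001 -0.003 0; 1 0 0 0 0 0 0")

```text
t: 19.88
eef_pos: [0.4363, 0.0221, 0.0605]
tcp_rot: [-3.125, -0.314, -0.005]
ft_force: [-0.3, -0.1, -0.1]
finger_gap: 1.0
```

```bash
python3 p.py .4362 .0228 .057 1 1
```

```text
19.88 [0.4363 0.0221 0.0605] [-0.3 -0.1 -0.1] 1.0
n 1
1.0 -0.0 -0.7 3.5 -0.000 -0.003 -0.002
```

>>> carry_out(targets="1 0 -1 3.5 0 -0.002 0; 1 0 0 0 0 0 0; 0 0 0 0 0 0 0; 0 0 0 0 0 0 0; 0 0 0 0 0 0 0; 0 0 0 0 0 0 0; 0 0 0 0 0 0 0", newtons=60)

```text
t: 20.75
eef_pos: [0.4366, 0.0232, 0.0574]
tcp_rot: [-3.126, -0.314, -0.003]
ft_force: [-0.4, -0.2, -1.0]
finger_gap: 0.468
```

```bash
python3 p.py .4362 .0228 .16 0 3
```

```text
20.75 [0.4366 0.0232 0.0574] [-0.4 -0.2 -1. ] 0.468
n 3
0.0 -0.1 0.1 -34.2 0.000 -0.001 -0.001; 0.0 -0.1 0.1 -34.2 0.000 -0.001 -0.001; 0.0 -0.1 0.1 -34.2 0.000 -0.001 -0.001
```

>>> carry_out(targets="0 0 0 -30 0 0 0; 0 0 0 0 0 0 0; 0 0 0 -45 0 0 0; 0 0 0 -45 0 0 0; 0 0 0 0 0 0 0")

```text
t: 21.38
eef_pos: [0.4326, 0.0233, 0.1742]
tcp_rot: [-3.124, -0.314, 0.013]
ft_force: [0.9, -0.2, -1.6]
finger_gap: 0.462
```

```bash
python3 p.py .603 -.1697 .18 0 5
```

```text
21.38 [0.4326 0.0233 0.1742] [ 0.9 -0.2 -1.6] 0.462
n 5
0.0 25.7 44.6 -1.5 -0.000 0.002 -0.001; 0.0 25.7 44.6 -1.4 -0.000 0.002 -0.001; 0.0 25.7 44.6 -1.4 -0.000 0.002 -0.001; 0.0 25.7 44.6 -1.3 -0.000 0.002 -0.001; 0.0 25.6 44.6 -1.2 -0.000 0.002 -0.001
```

>>> carry_out(targets="0 25.7 44.6 -4 0 0.002 -0.001; 0 25.7 44.6 -4 0 0.002 -0.001; 0 25.7 44.6 -4 0 0.002 -0.001; 0 25.7 44.6 -4 0 0.002 -0.001; 0 22 38 -4 0 0.002 -0.001; 0 0 0 0 0 0 0; 0 0 0 0 0 0 0")

```text
t: 22.25
eef_pos: [0.591, -0.1656, 0.1687]
tcp_rot: [-3.109, -0.322, 0.042]
ft_force: [-0.9, 0.6, -2.7]
finger_gap: 0.468
```

```bash
python3 p.py .603 -.1697 .15 0 2
```

```text
22.25 [ 0.591  -0.1656  0.1687] [-0.9  0.6 -2.7] 0.468
n 2
0.0 5.7 3.4 9.2 -0.009 0.013 0.002; 0.0 5.6 3.3 9.3 -0.009 0.013 0.002
```

>>> carry_out(targets="0 5.7 3.4 12 -0.009 0.013 0.002; 0 5.6 3.3 12 -0.009 0.013 0.002; 0 0 0 0 0 0 0")

```text
t: 22.62
eef_pos: [0.5995, -0.1662, 0.1389]
tcp_rot: [-3.122, -0.32, 0.007]
ft_force: [-0.0, 0.5, -2.5]
finger_gap: 0.461
```

```bash
python3 p.py .603 -.1697 .11 0 2; python3 - <<'E'
from plant import *
from h import *
c=capture("wrist");d=c["img"][:,:,::-1]; cv2.imwrite("pics/w13.png",cv2.resize(d[60:360,130:380],None,fx=2,fy=2))
E
```

```text
22.62 [ 0.5995 -0.1662  0.1389] [-0.   0.5 -2.5] 0.461
n 2
0.0 1.4 2.1 14.4 -0.002 0.002 0.001; 0.0 1.4 2.1 14.4 -0.002 0.002 0.001
```

View pics/w13.png

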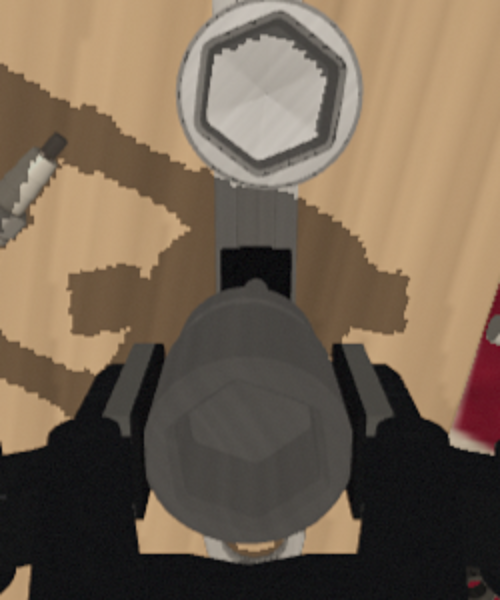

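```bash
python3 - <<'E'
from plant import *
from h import *
o=observe();c=capture("wrist");z=o["eef_pos"][2]+.0136
Rc=R.from_rotvec(o["tcp_rot"])
for uv in [(254,238.5),(254,331.5),(202.5,285),(306,285)]: print(Rc.inv().apply(ray_z(c,uv,z)-o["eef_pos"])*1000)
E
python3 p.py .603 -.1697 .11 0 2
```

```text
[  1.17817412 -20.29876562 -13.53520452]
[  1.21034607  19.83940209 -13.67284215]
[-18.42573013  -1.0527328  -13.52516751]
[ 20.96956882  -1.1880269  -13.67737805]
22.73 [ 0.6003 -0.1666  0.1403] [ 0.1 -0.9 -2.5] 0.467
n 2
0.0 1.1 1.8 15.1 -0.001 0.001 0.001; 0.0 1.0 1.8 15.1 -0.001 0.001 0.001
```

>>> carry_out(targets="0 1.2 3.4 15 -0.001 0.001 0.001; 0 0 0 0 0 0 0; 0 0 0 15 0 0 0; 0 0 0 0 0 0 0")

```text
t: 23.22
eef_pos: [0.6024, -0.1696, 0.1091]
tcp_rot: [-3.125, -0.32, 0.001]
ft_force: [-0.1, -0.3, -3.0]
finger_gap: 0.464
```

```bash
python3 p.py .602 -.1697 .0734 0 2
```

```text
23.23 [ 0.6024 -0.1696  0.1091] [-0.1 -0.3 -3. ] 0.464
n 2
0.0 -0.2 0.0 17.8 -0.000 0.000 0.001; 0.0 -0.2 0.0 17.8 -0.000 0.000 0.001
```

>>> carry_out(targets="0 -0.4 0 15 0 0 0; 0 0 0 0 0 0 0; 0 -0.4 0 13 0 0 0; 0 0 0 0 0 0 0")

```text
t: 23.72
eef_pos: [0.6015, -0.1698, 0.0789]
tcp_rot: [-3.124, -0.319, 0.001]
ft_force: [-0.3, 1.1, -3.5]
finger_gap: 0.467
```

```bash
python3 p.py .602 -.1697 .0734 0 1
```

```text
23.73 [ 0.6015 -0.1698  0.0789] [-0.3  1.1 -3.5] 0.467
n 1
0.0 0.6 -0.0 5.5 -0.001 0.001 0.001
```

>>> carry_out(targets="0 0.5 0 5 0 0 0; 0 0 0 0 0 0 0; 0 0 0 2 0 0 0; 0 0 0 0 0 0 0")

```text
t: 24.22
eef_pos: [0.6037, -0.1703, 0.0738]
tcp_rot: [3.125, 0.319, 0.003]
ft_force: [0.8, -0.0, -2.8]
finger_gap: 0.462
```

>>> carry_out(targets="1 0 0 0 0 0 0; 1 0 0 0 0 0 0; 1 0 0 0 0 0 0; 1 0 0 -20 0 0 0; 1 0 0 -30 0 0 0; 1 0 0 -30 0 0 0; 1 0 0 0 0 0 0")

```text
t: 25.1
eef_pos: [0.6058, -0.1711, 0.1615]
tcp_rot: [3.122, 0.319, 0.013]
ft_force: [0.0, -0.6, -0.4]
finger_gap: 1.002
```

```bash
python3 p.py .4295 -.3335 .165 1 4
```

```text
25.1 [ 0.6058 -0.1711  0.1615] [ 0.  -0.6 -0.4] 1.002
n 4
1.0 -51.4 30.9 -1.1 0.001 -0.002 0.000; 1.0 -51.4 30.9 -1.1 0.001 -0.002 0.000; 1.0 -51.4 30.9 -1.0 0.001 -0.002 0.000; 1.0 -51.3 30.9 -0.9 0.001 -0.002 0.000
```

>>> carry_out(targets="1 -51.4 30.9 -2 0.001 -0.002 0; 1 -51.4 30.9 -2 0.001 -0.002 0; 1 -51.4 30.9 -2 0.001 -0.002 0; 1 -42 26 -2 0.001 -0.002 0; 1 0 0 0 0 0 0; 1 0 0 0 0 0 0")

```text
t: 25.85
eef_pos: [0.4337, -0.3301, 0.1689]
tcp_rot: [3.124, 0.324, 0.003]
ft_force: [0.4, 0.6, -0.4]
finger_gap: 1.0
```

```bash
python3 p.py .4295 -.3335 .125 1 2
```

```text
25.85 [ 0.4337 -0.3301  0.1689] [ 0.4  0.6 -0.4] 1.0
n 2
1.0 -2.4 1.2 21.9 0.001 -0.001 0.002; 1.0 -2.4 1.2 21.9 0.001 -0.001 0.002
```

>>> carry_out(targets="1 -2.5 1.2 20 0.001 -0.001 0.002; 1 0 0 0 0 0 0; 1 -2 1.2 20 0.001 -0.001 0.002; 1 0 0 0 0 0 0")

```text
t: 26.35
eef_pos: [0.4329, -0.3306, 0.1275]
tcp_rot: [-3.123, -0.325, -0.001]
ft_force: [-0.6, 0.4, 0.0]
finger_gap: 1.001
```

```bash
python3 p.py .4295 -.3335 .085 1 2; python3 - <<'E'
from plant import *
from h import *
c=capture("wrist");d=c["img"][:,:,::-1]; cv2.imwrite("pics/w14.png",cv2.resize(d[100:300,140:380],None,fx=3,fy=3))
d=capture("side")["img"][:,:,::-1]; cv2.imwrite("pics/side14c.png",cv2.resize(d[120:260,160:320],None,fx=4.5,fy=4.2))
E
```

```text
26.35 [ 0.4329 -0.3306  0.1275] [-0.6  0.4  0. ] 1.001
n 2
1.0 -2.0 1.1 21.3 -0.001 -0.000 0.002; 1.0 -2.0 1.1 21.3 -0.001 -0.000 0.002
```

View pics/w14.png

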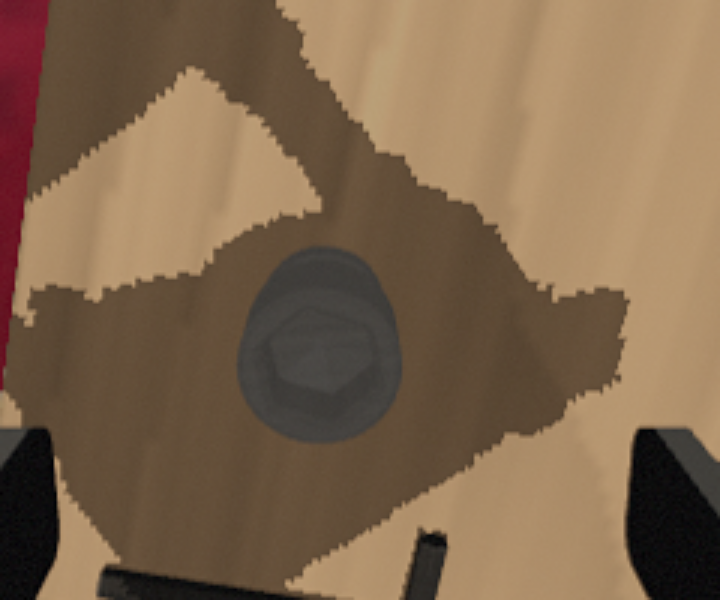

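View pics/side14c.png

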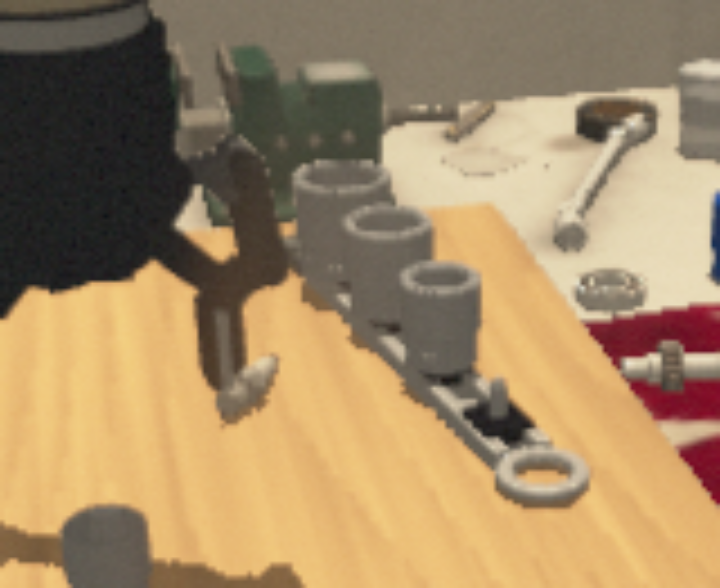

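```bash
python3 - <<'E'
from plant import *
from h import *
c=capture("wrist")
for v in (221.7,195.7,247.7): print(ray_z(c,(246.5,v),.066))
E
python3 p.py .430 -.333 .085 1 2
```

```text
[ 0.43189167 -0.33606592  0.066     ]
[ 0.42854148 -0.31967097  0.066     ]
[ 0.43540625 -0.35326538  0.066     ]
26.5 [ 0.4344 -0.3324  0.13  ] [-0.3 -0.6 -0.4] 1.001
n 2
1.0 -2.3 -0.2 22.5 0.002 -0.002 0.002; 1.0 -2.3 -0.2 22.5 0.002 -0.002 0.002
```

>>> carry_out(targets="1 -4 1 22 0.002 -0.002 0.002; 1 0 0 0 0 0 0; 1 -2 1 22 0.002 -0.002 0.002; 1 0 0 0 0 0 0")

```text
t: 27.0
eef_pos: [0.432, -0.3379, 0.0894]
tcp_rot: [3.121, 0.318, 0.008]
ft_force: [0.5, 0.0, 1.2]
finger_gap: 1.0
```

```bash
python3 p.py .430 -.335 .053 1 2
```

```text
27.0 [ 0.432  -0.3379  0.0894] [0.5 0.  1.2] 1.0
n 2
1.0 -0.7 -1.7 18.2 0.003 -0.002 0.000; 1.0 -0.7 -1.7 18.2 0.003 -0.002 0.000
```

>>> carry_out(targets="1 -1.5 -3 17 0.004 -0.002 0; 1 0 0 0 0 0 0; 1 -1 -1.5 14 0.003 -0.002 0; 1 0 0 0 0 0 0")

```text
t: 27.5
eef_pos: [0.4305, -0.3353, 0.0593]
tcp_rot: [3.124, 0.318, 0.006]
ft_force: [-0.2, -0.2, -0.4]
finger_gap: 0.999
```

```bash
python3 p.py .430 -.335 .053 1 1
```

```text
27.5 [ 0.4305 -0.3353  0.0593] [-0.2 -0.2 -0.4] 0.999
n 1
1.0 -0.5 -0.4 6.3 0.002 -0.003 0.001
```

>>> carry_out(targets="1 -0.5 -0.4 6.5 0.002 -0.003 0; 1 0 0 0 0 0 0; 0 0 0 0 0 0 0; 0 0 0 0 0 0 0; 0 0 0 0 0 0 0; 0 0 0 0 0 0 0; 0 0 0 0 0 0 0; 0 0 0 0 0 0 0", newtons=50)

```text
t: 28.5
eef_pos: [0.4305, -0.3355, 0.0531]
tcp_rot: [3.125, 0.319, 0.002]
ft_force: [-0.0, -0.7, -0.6]
finger_gap: 0.384
```

```bash
python3 p.py .430 -.335 .16 0 3
```

```text
28.5 [ 0.4305 -0.3355  0.0531] [-0.  -0.7 -0.6] 0.384
n 3
0.0 -0.1 -0.2 -35.6 0.000 -0.000 0.000; 0.0 -0.1 -0.2 -35.6 0.000 -0.000 0.000; 0.0 -0.1 -0.2 -35.6 0.000 -0.000 0.000
```

>>> carry_out(targets="0 0 0 -30 0 0 0; 0 0 0 0 0 0 0; 0 0 0 -40 0 0 0; 0 0 0 -40 0 0 0; 0 0 0 0 0 0 0")

```text
t: 29.12
eef_pos: [0.4274, -0.3329, 0.1593]
tcp_rot: [-3.119, -0.318, 0.009]
ft_force: [0.1, -0.2, -1.9]
finger_gap: 0.383
```

```bash
python3 p.py .6156 -.2345 .16 0 4
```

```text
29.12 [ 0.4274 -0.3329  0.1593] [ 0.1 -0.2 -1.9] 0.383
n 4
0.0 51.0 -14.6 -0.3 -0.002 0.001 0.000; 0.0 51.0 -14.6 -0.3 -0.002 0.001 0.000; 0.0 51.0 -14.6 -0.2 -0.002 0.001 0.000; 0.0 51.0 -14.6 -0.2 -0.002 0.001 0.000
```

>>> carry_out(targets="0 51 -14.6 -4 -0.002 0.001 0; 0 51 -14.6 -4 -0.002 0.001 0; 0 51 -14.6 -4 -0.002 0.001 0; 0 44 -12 -4 -0.002 0.001 0; 0 0 0 0 0 0 0; 0 0 0 0 0 0 0")

```text
t: 29.88
eef_pos: [0.6055, -0.2326, 0.1566]
tcp_rot: [-3.114, -0.313, 0.033]
ft_force: [0.6, -0.1, -1.7]
finger_gap: 0.385
```

```bash
python3 p.py .6156 -.2345 .135 0 2
```

```text
29.88 [ 0.6055 -0.2326  0.1566] [ 0.6 -0.1 -1.7] 0.385
n 2
0.0 5.0 2.1 10.7 -0.007 0.010 -0.001; 0.0 4.8 2.0 10.8 -0.007 0.010 -0.001
```

>>> carry_out(targets="0 5.5 2.1 13 -0.007 0.01 -0.001; 0 5 2 13 -0.007 0.01 -0.001; 0 0 0 0 0 0 0")

```text
t: 30.25
eef_pos: [0.6126, -0.2353, 0.1252]
tcp_rot: [-3.124, -0.313, 0.006]
ft_force: [-0.4, -0.4, -1.6]
finger_gap: 0.381
```

```bash
python3 - <<'E'
from plant import *
from h import *
o=observe();c=capture("wrist");d=c["img"][:,:,::-1]; cv2.imwrite("pics/w15.png",cv2.resize(d[60:360,130:380],None,fx=2,fy=2))
E
python3 p.py .6156 -.2345 .1 0 2
```

```text
30.3 [ 0.6129 -0.2355  0.1258] [ 0.5  1.4 -2.4] 0.386
n 2
0.0 1.5 -0.2 12.9 -0.001 0.002 -0.002; 0.0 1.4 -0.2 12.9 -0.001 0.002 -0.002
```

View pics/w15.png

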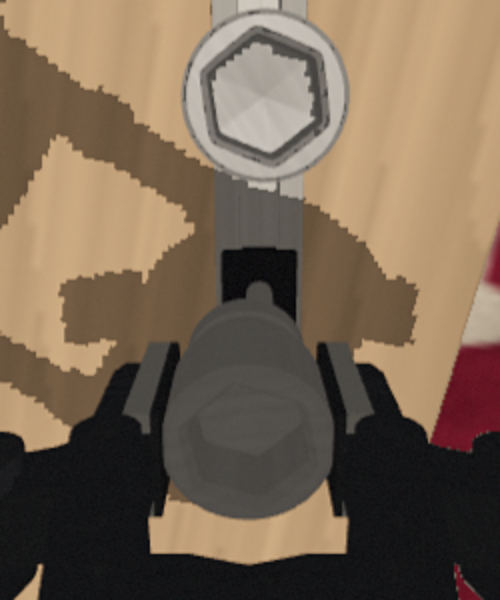

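>>> carry_out(targets="0 2.5 0.2 13 -0.001 0.002 -0.002; 0 0 0 0 0 0 0; 0 0 0 13 0 0 0; 0 0 0 0 0 0 0")

```text
t: 30.8
eef_pos: [0.6157, -0.2359, 0.099]
tcp_rot: [3.125, 0.315, 0.0]
ft_force: [-1.0, -0.0, -2.8]
finger_gap: 0.382
```

```bash
python3 p.py .6156 -.2355 .0691 0 2
```

```text
30.8 [ 0.6157 -0.2359  0.099 ] [-1.  -0.  -2.8] 0.382
n 2
0.0 -0.0 -0.2 15.0 0.000 0.000 -0.001; 0.0 -0.0 -0.2 15.0 0.000 0.000 -0.001
```

>>> carry_out(targets="0 0 -0.2 15 0 0 0; 0 0 0 0 0 0 0; 0 0 -0.2 12 0 0 0; 0 0 0 0 0 0 0")

```text
t: 31.3
eef_pos: [0.616, -0.2355, 0.0703]
tcp_rot: [3.125, 0.315, 0.001]
ft_force: [-0.1, -0.1, -1.4]
finger_gap: 0.385
```

```bash
python3 p.py .6156 -.2355 .0691 0 1
```

```text
31.3 [ 0.616  -0.2355  0.0703] [-0.1 -0.1 -1.4] 0.385
n 1
0.0 -0.4 -0.1 1.2 0.001 -0.001 -0.001
```

>>> carry_out(targets="0 0 0 2 0 0 0; 0 0 0 0 0 0 0; 1 0 0 0 0 0 0; 1 0 0 0 0 0 0; 1 0 0 0 0 0 0; 1 0 0 -25 0 0 0; 1 0 0 -30 0 0 0; 1 0 0 -30 0 0 0")

```text
t: 32.3
eef_pos: [0.615, -0.235, 0.1539]
tcp_rot: [-3.125, -0.315, 0.003]
ft_force: [1.1, -0.6, 0.4]
finger_gap: 1.0
```

>>> carry_out(targets="1 0 0 -40 0 0 0; 1 -10 -40 -40 0 0 0; 1 -10 -40 -20 0 0 0; 1 0 0 0 0 0 0")

```text
t: 32.8
eef_pos: [0.5809, -0.1602, 0.2612]
tcp_rot: [3.123, 0.313, 0.009]
ft_force: [-0.2, -0.7, -0.3]
finger_gap: 0.996
```

```bash
python3 - <<'E'
from plant import *
from h import *
o=observe();print(o["eef_pos"],o["ft_force"])
import pickle
c=capture("wrist");pickle.dump(c,open("w16.pkl","wb"));d=c["img"][:,:,::-1]; cv2.imwrite("pics/w16.png",d)
print(proj(c,[[.6166,-.2345,.082],[.603,-.1697,.087],[.5888,-.1006,.092],[.5755,-.0345,.097]]))
d=capture("side")["img"][:,:,::-1]; cv2.imwrite("pics/side16c.png",cv2.resize(d[130:260,190:310],None,fx=5,fy=4.6,interpolation=cv2.INTER_CUBIC))
d=capture("scene")["img"][:,:,::-1]; cv2.imwrite("pics/s16c.png",cv2.resize(d[160:280,200:320],None,fx=5,fy=5,interpolation=cv2.INTER_CUBIC))
E
```

```text
[ 0.58085049 -0.16017406  0.26124222] [-0.19661604 -0.65272874 -0.32014345]
[[271.41085069 249.67553136]
 [272.31092018 189.09907924]
 [273.74397742 113.61788427]
 [275.72743021  28.18005248]]
```

View pics/w16.png

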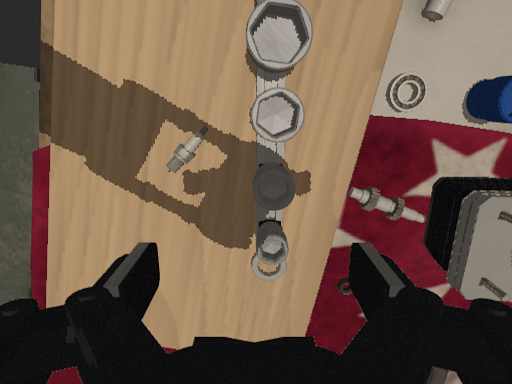

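View pics/side16c.png

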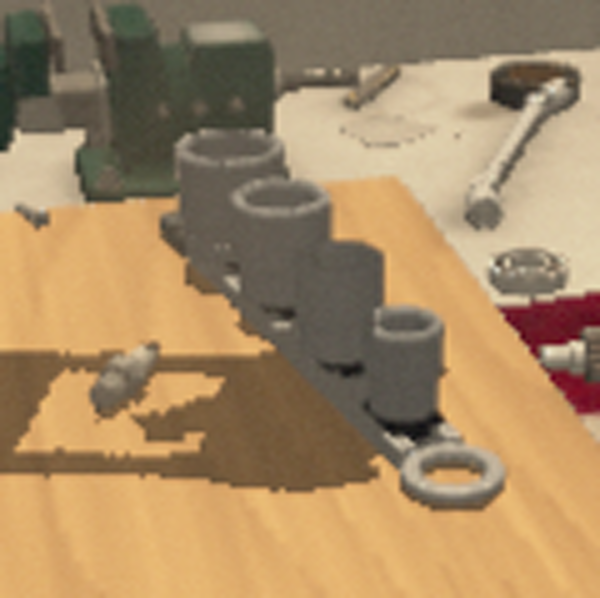

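View pics/s16c.png

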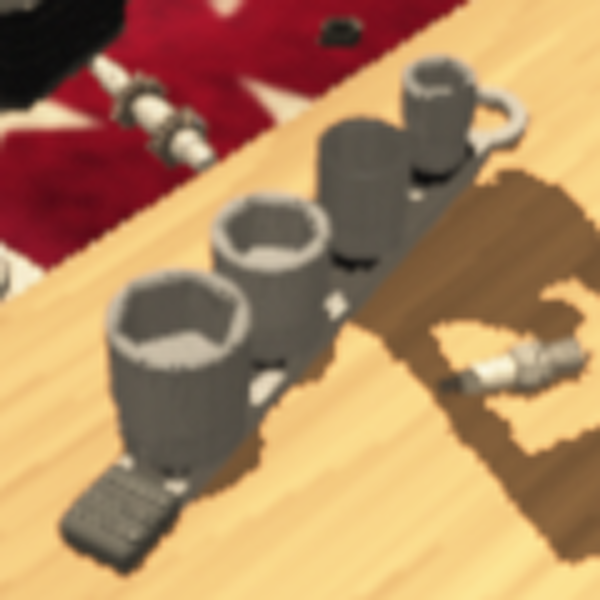

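All four stand in order, with A beside the eye. I'll check D's position and height more closely against the expected rims.

```bash
python3 - <<'E'
from plant import *
from h import *
o=observe();print(o["eef_pos"],o["qd"].round(3))
st=[(.6166,-.2345,.034,.046),(.603,-.1697,.041,.051),(.5888,-.1006,.048,.056),(.5755,-.0345,.055,.061)]
th=np.linspace(0,2*np.pi,60)
for n,(x,y,w,h,k) in {"wrist":(230,0,90,290,2),"side":(190,130,120,130,4.6),"scene":(200,160,120,120,5)}.items():
    c=capture(n); im=np.ascontiguousarray(c["img"][y:y+h,x:x+w,::-1]); im=cv2.resize(im,None,fx=k,fy=k,interpolation=cv2.INTER_CUBIC)
    for s in st:
        for z in (.036,.036+s[3]):
            p=proj(c,[[s[0]+s[2]/2*np.cos(t),s[1]+s[2]/2*np.sin(t),z] for t in th])
            q=((p-[x,y]+.5)*k-.5).round().astype(int); cv2.polylines(im,[q.reshape(-1,1,2)],True,(0,0,255) if z>.04 else (255,0,0),1)
    cv2.imwrite(f"pics/ov_{n}.png",im)
E
```

```text
[ 0.58069308 -0.16229113  0.25843265] [-0.012  0.025  0.003  0.001 -0.001  0.001]
```

View pics/ov_wrist.png

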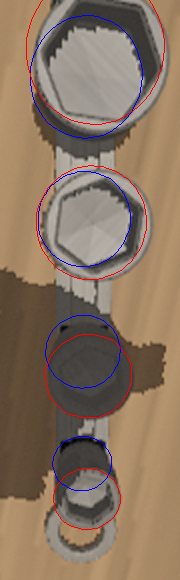

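View pics/ov_side.png

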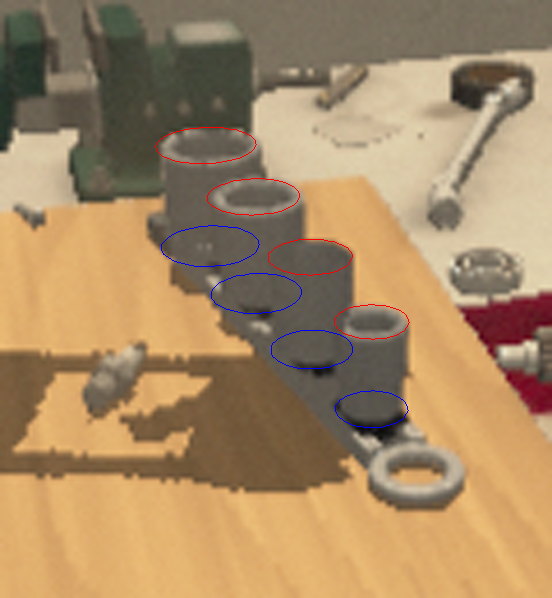

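View pics/ov_scene.png

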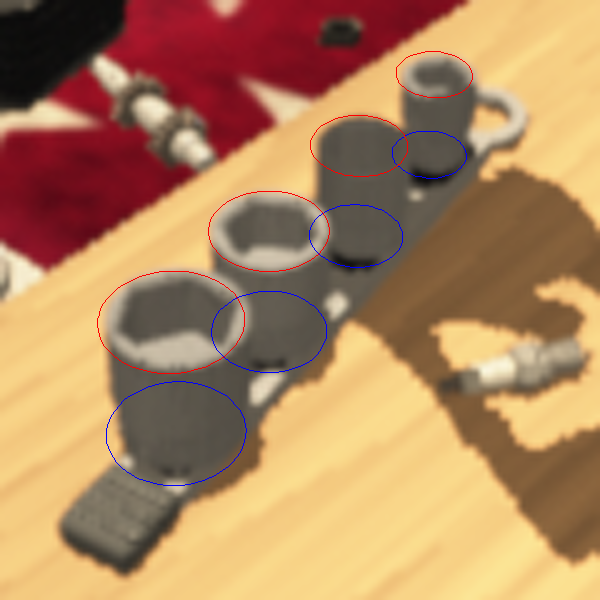

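Every rim fits its seated height. D sits about 4 mm off its stud's axis, within the play and the 9 mm limit. Handing in.

```bash
python3 -c "
from plant import *
print(observe()['ft_force'],job_done())"
```

```text
the job is handed in; nothing more can be done
[0.4123344  0.04268378 1.01970822] None
```

All four sockets are on the rail in order of size, counted from the hanging eye: smallest, second smallest, second largest, largest. I handed the job in at about 33 s of the 83 s allowed; it reports no verdict.

- **Last checks:** in the scene, side and wrist views, the expected top rims at seated height matched the pictures for all four. Each socket looked upright, and the released gripper was well clear of everything.
- **Off-centre sockets:** the largest appeared about 4 mm off its stud's axis, and the second largest about 2 mm. Both are within the 5 mm play and the 9 mm limit, so I left them.
- **What went wrong on the way:** on the first descent, onto the second largest, the tool drifted about 25 mm sideways and tilted slightly. I don't know why. I raised it, corrected and went down in shorter steps. I saw no sign that the socket had moved, and the force reading stayed under 2 N.
- **Seating contact:** the wrist force barely changed as the sockets went down. I judged seating from tool height, which was within 1 mm of the expected value for B, C and D. I checked all four in the pictures.

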